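# Renew the packs in the battery bay and close its cover

### The arm

A 6-joint arm with a two-finger parallel gripper is mounted at the origin on a cart in front of the work surface, level with it; the furniture and walls round the work are solid. World frame = base frame: x ahead of the robot, y to its left, z up, the work surface at z = 0. Lengths are in m, angles in degrees, forces in N, time in s.
With the tool pointing down it reaches from about 0.4 to 0.825 m from the base axis. Payload 7 kg.
Tool frame: the origin (TCP) lies on the centre line of the jaws, within the pads' length; the fingertips stand 22 mm ahead of it and the grasp point (between the pads) lies 3 mm ahead of it; z points along the fingers, y is the line along which they close (so a half turn about z gives the same grasp; the last joint's range is limited). The gripper opens to 88 mm and grips with 3 to 60 N. Pads are 19 mm wide; open, the fingers measure 130 mm over their backs; the gripper's body (78 mm by 193 mm) begins 47 mm behind the grasp point.
Start: joints at [-46.862, 20.546, 0.682, 0, -70.136, -16.507], TCP at [0.303, -0.603, 0.249] pointing down, gripper open.
Joint ranges: [-176.03, 176.03], [-82.01, 121.73], [-58.28, 71.71], [-173.87, 95.51], [-174.79, -0.11], [-173.66, 173.66]. Speed limits (degrees/s): [136.94, 136.94, 172.46, 180, 180, 180].

### API

Orientations are given as [roll, pitch, yaw] about the fixed x, y, z axes, in that order (R = Rz(yaw) Ry(pitch) Rx(roll)).
In Python, from plant import get_state, cams, r gives the robot as it stands.
- The arm moves only by the tool apply_moves, never from a script. Its argument "targets" is a list of rows, each an object with "dp": the shift along the world's x, y, z in m, a list of three; "yaw": the turn about the world's z in degrees. In form: [{"dp": [x, y, z], "yaw": yaw}, ...]. A call has 1 to 20 rows; each row is the pose to reach, as a shift and turn from the pose commanded when the call began; what a row does not reach only later rows make up. A row lasts 1/12 s, in which the tool goes at most 41.7 mm and 7.16 degrees, less where a joint would pass 70% of its speed; a pose out of reach is approached as far as the arm can. A call with a gripper value outside its range is refused whole. "grip" is the gripper command: -1 is fully open, 1 is shut, values between are in proportion, set as the call begins (left out, the last holds). The fingers move at their own pace and stop on an object; "squeeze" is the grip in N (left out, the last holds). Time passes only in rows, so rows that repeat a pose let the fingers close. It gives the time, the measured TCP pose, the force, the opening and the grip force at its end, in the units of the state.
- get_state(): the state, without advancing time (a new reading comes with each control period).
- cams.capture(name): name is "scene" or "side" or "wrist"; returns a dict with "image" (384x512x3 uint8, red, green, blue), "range_z" (384x512 float32, m along the optical axis (not along the pixel's ray), 0 where there is no reading), "fx", "fy", "cx", "cy" (pixels), "R" (3x3) and "t" (3): a world point X has camera coordinates R X + t; the wrist camera has in their place "T_tool_cam" (4x4, takes a point from camera to tool coordinates, whose origin is the TCP and whose axes are the flange's). Camera axes: x right, y down, z forward; pixel columns grow to the right and rows downward; lengths in m; the calibration is good to about 2 mm. A picture is of the moment at which its call begins: read the wrist's pose just before it.
- r.close_job(): hands the job in; it is judged then, once.
The state is a dict: "time_s": time; "joints": joint angles; "qd": joint speeds; "joint_torque": joint torques, N m; "tcp_pos": TCP position; "eef_rot": TCP orientation; "contact_force": force on the tool from outside, world axes, zero at the start; "moment": the same for the moment, N m; "gripper_width": finger opening in m; "gripper_force": force on a finger pad.
Only numpy, scipy, OpenCV 4.12 (cv2) and the standard library are available. Lean on these libraries where they do the work, as an engineer would, in place of code of your own. Each camera call takes 0.05 s, during which the arm holds its last target. There are 200 camera calls.

### The job

Take the red flat packs out of the blue power unit's battery bay and stand them upright on the black mat, and put every green pack from the bench upright into the bay, one to a slot; leave the tools alone. Then refit the cover: tilt it to tuck its yellow edge under the yellow lip and level it down until it lies flat in its recess. Last, push the red wing stud in, give it a quarter turn clockwise so that it points over the cover, and let it spring up into its lock.

Things in the scene. Friction and masses are not known exactly. Their poses are not given: they have to be found in the camera images.
- power_unit: Blue power unit fixed to the bench, 162 mm wide, x -112..+60 mm. Origin on the bench under the bay, x towards the lip, z up. Open battery bay x -42..+40, y +-69.5 mm, floor at z 5; a contact block fills its far end from x 26, up to z 31. Recess: ledges at z 64 mm, x -55..+54, y +-76 mm; its rim at the near side and both sides is 4 mm high (z 68). Near deck with the stud: x -112..-55, top z 68.
- slot0 (a point): Floor centre of battery slot 0 (x -8 mm of the unit, the last towards the unit's -y). Slots are 32.5 mm wide, side by side along y, parted by ribs 3 mm thick and 9 mm high. A pack stands here with its x axis along the unit's x, either way round; at the start a flat one may stand here.
- slot1 (a point): Floor centre of battery slot 1, like slot 0.
- slot2 (a point): Floor centre of battery slot 2, like slot 0.
- slot3 (a point): Floor centre of battery slot 3, like slot 0.
- lip_edge (a point): Middle of the lower free edge of the yellow overhanging lip along the unit's far side: x 43, z 78 mm of the unit. The lip is 5 mm thick (top z 83) and reaches back to the wall at x 54, 14 mm above the far ledge. It stops the cover from being laid in level; tilted 10 to 20 degrees with its yellow edge low, that edge passes under the lip to the wall.
- cover: Loose aluminium cover 104 (x) by 146 (y) by 4 mm, about 0.22 kg. Origin at the centre of its underside, z up. In the middle a black grip bar, 14 mm thick in x, 70 mm long in y, from z 4 to z 36 mm. A yellow stripe marks its +x edge, which goes under the lip. Seated, its origin is at about x 0, y 0, z 64 mm of the power unit, x axes alike.
- cover_tongue (a point): Middle of the cover's yellow +x edge (x 52 mm from the cover's origin, at half thickness).
- pack0: Battery pack, grey with green band and tab, about 0.16 kg; may be absent. Body 62 (x) by 28 (y) by 26 mm high; on top in the middle an upright pull tab 12 mm thick in x, 22 mm long in y, from z 26 to z 54 mm. Origin at the centre of its underside.
- pack1: Battery pack, grey with green band and tab, about 0.16 kg; may be absent. Body 62 (x) by 28 (y) by 26 mm high; on top in the middle an upright pull tab 12 mm thick in x, 22 mm long in y, from z 26 to z 54 mm. Origin at the centre of its underside.
- pack2: Battery pack, grey with green band and tab, about 0.16 kg; may be absent. Body 62 (x) by 28 (y) by 26 mm high; on top in the middle an upright pull tab 12 mm thick in x, 22 mm long in y, from z 26 to z 54 mm. Origin at the centre of its underside.
- flat0: Flat battery pack with red band and tab, same shape and mass as the green ones; if present it stands in slot 0 at the start.
- flat1: Flat battery pack with red band and tab, same shape and mass as the green ones; if present it stands in slot 1 at the start.
- flat2: Flat battery pack with red band and tab, same shape and mass as the green ones; if present it stands in slot 2 at the start.
- flat3: Flat battery pack with red band and tab, same shape and mass as the green ones; if present it stands in slot 3 at the start.
- return_mat: Thin black rubber mat fixed to the bench, 85 (x) by 110 (y) by 2 mm, origin at the centre of its underside; room for two packs side by side along its y.
- tape: Black roll of tape, 60 mm across, a bystander.
- pliers: Blue-handled long-nose pliers, 147 mm, a bystander.
- driver: Yellow and black screwdriver, 200 mm, a bystander.
- stud_grip (a point): On the stud's axis (x -83, y 0 mm of the power unit), 22 mm above the underside and 8 mm below the top of its red wing, which spans z 82 to 112 mm when up. The wing is 12 mm thick, 80 mm long, 30 mm high; its length is this point's y: along the unit's y when unlocked, along the unit's x, reaching over the cover's edge, when locked.
- stud_push (a joint): How far the sprung stud is pushed down (m): 0 up, 0.0085 at its stop. The spring takes about 4 N to start and 10 N at the stop. It must be in by 0.0065 or more to turn; locked and released it rests at about 0.0035.
- stud_turn (a joint): Angle of the wing (rad), growing clockwise seen from above: 0 unlocked, 1.57 locked (stop at 1.65). Pushed in, it turns freely; let go at about 1.5 to 1.65 it springs up some 2.5 mm into a pocket and is locked.

How it is judged:
By the outcome, as a careful person would: the job done as asked, in the order asked, and still so for the second after the job is handed in, with the robot touching nothing.
Of pack0, pack1, pack2 only 2 to 3 are there at a start; the rules pass over those that are not, and their reading is None.
Of flat0, flat1, flat2, flat3 only 1 to 2 are there at a start; the rules pass over those that are not, and their reading is None.
At some moment in a run one of cover may be knocked a few centimetres aside while the robot is not near it.
It also fails if it takes over 210 s, if anything falls off the work surface, if the arm or the gripper's body presses on something with over 40 N, if the wrist force passes 120 N, or if a joint passes its speed limit or range.

## Working session

There is one attempt and no reset: what is moved stays moved. The work goes in short steps, Python scripts to look and compute and a tool call to move; the robot and the scene stay as the last step left them, time stands still between calls to the robot, and variables do not carry over. Pictures are saved under pics/ and viewed, at most 14 in all, crops included, and the job is handed in when it is done.

Besides the shell and the picture viewer there is one more tool, called after "Emit:" by a JSON object that holds its "op" and its "data". apply_moves: Moves the arm, as the interface text tells. Its arguments: {"type":"object","properties":{"targets":{"type":"array","items":{"type":"object","properties":{"dp":{"type":"array","items":{"type":"number"}},"yaw":{"type":"number"}}}},"grip":{"type":"number"},"squeeze":{"type":"number"}},"required":["targets"]}

```bash
ls; mkdir -p pics; cat > h.py <<'E'
import numpy as np, cv2
from plant import get_state, cams, r
from scipy.spatial.transform import Rotation as Ro
def cap(name):
    s=get_state(); c=cams.capture(name)
    if 'R' in c and name!='wrist': R=np.array(c['R']);t=np.array(c['t']); Rw=R.T; tw=-R.T@t
    else:
        T=np.eye(4);T[:3,:3]=Ro.from_euler('xyz',s['eef_rot'],degrees=True).as_matrix();T[:3,3]=s['tcp_pos']
        T=T@np.array(c['T_tool_cam']);Rw=T[:3,:3];tw=T[:3,3]
    z=c['range_z'];v,u=np.mgrid[:z.shape[0],:z.shape[1]]
    P=np.stack([(u-c['cx'])/c['fx']*z,(v-c['cy'])/c['fy']*z,z],-1)@Rw.T+tw
    P[z==0]=np.nan
    return c['image'],P
def save(im,n): cv2.imwrite('pics/'+n,cv2.cvtColor(im,cv2.COLOR_RGB2BGR))
E
python3 - <<'E'
from h import *
print(get_state())
for n in('scene','side'):
    im,P=cap(n); save(im,n+'0.png'); np.savez(n+'0.npz',im=im,P=P)
E
```

```text
pics
{'time_s': 0.0, 'joints': array([-4.68631395e+01,  2.05909162e+01,  6.32347710e-01, -1.88089465e-02,
       -7.01368916e+01, -1.65061071e+01]), 'qd': array([-0.11257102, -0.03909279,  0.04397708,  0.02762719, -0.00924555,
        0.00605454]), 'joint_torque': array([ 1.22973674e-03, -5.82723927e+01,  2.93067133e+01,  6.99730128e+00,
        6.97033349e-03, -1.65691481e-04]), 'tcp_pos': array([ 0.30230996, -0.60299299,  0.24762182]), 'eef_rot': array([ 1.79903450e+02, -1.01714498e-02, -1.53375644e+02]), 'contact_force': array([ 0.74855215, -0.43078503, -0.05167464]), 'moment': array([ 0.00172698, -0.02562303, -0.01044419]), 'gripper_force': 0.0, 'gripper_width': 0.08742354899038025}
```

View pics/scene0.png

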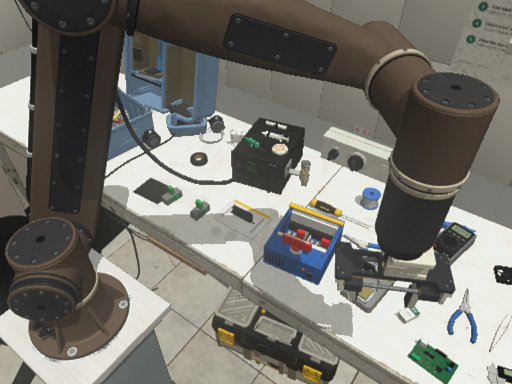

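View pics/side0.png

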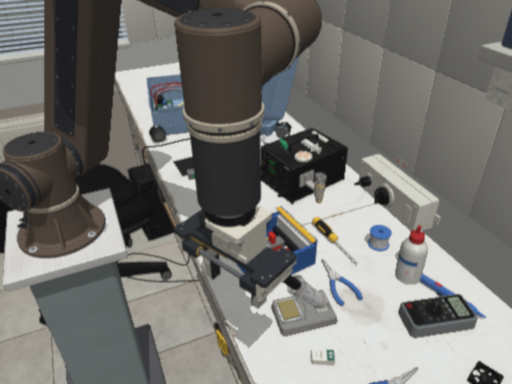

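The scene picture shows the unit at (305,240), with red tabs near (305,240), the cover at (245,215), green packs at (172,192) and (200,207), and the mat at (153,188). The side view is mostly hidden by the arm.

```bash
python3 - <<'E'
from h import *
d=np.load('scene0.npz');im=d['im'];P=d['P']
for n,(u,v) in dict(mat=(148,188),g1=(172,189),g2=(200,205),green3=(253,142),coverbar=(243,212),liptop=(318,213),liptopL=(293,207),liptopR=(341,221),unit=(290,260),red1=(297,238),red2=(322,243),tape=(198,159)).items():
    print(n,P[v,u].round(3))
hsv=cv2.cvtColor(im,cv2.COLOR_RGB2HSV)
def rep(n,m):
    k,l,s,c=cv2.connectedComponentsWithStats(m.astype(np.uint8))
    for i in range(1,k):
        if s[i,4]>12: 
            q=P[l==i]; print(n,s[i],np.nanmin(q,0).round(3),np.nanmedian(q,0).round(3),np.nanmax(q,0).round(3))
H,S,V=hsv[...,0].astype(int),hsv[...,1],hsv[...,2]
tab=(P[...,0]>.2)&(P[...,0]<.95)&(P[...,2]<.2)
rep('yel',tab&(H>15)&(H<32)&(S>130)&(V>120))
rep('grn',tab&(H>45)&(H<85)&(S>90))
rep('red',tab&((H<8)|(H>172))&(S>130)&(V>90))
c=cv2.resize(im[170:300,120:370],None,fx=3.2,fy=3.2,interpolation=cv2.INTER_CUBIC);save(c,'crop0.png')
E
```

```text
mat [ 0.419  0.209 -0.001]
g1 [0.423 0.093 0.053]
g2 [ 0.426 -0.018  0.044]
green3 [ 0.668 -0.04   0.142]
coverbar [ 0.483 -0.136  0.037]
liptop [ 0.564 -0.338  0.085]
liptopL [ 0.542 -0.269  0.086]
liptopR [ 0.573 -0.404  0.085]
unit [ 0.399 -0.351  0.057]
red1 [ 0.428 -0.35   0.116]
red2 [ 0.503 -0.388  0.049]
tape [0.628 0.176 0.001]
yel [311 199   6   8  35] [ 0.646 -0.287  0.008] [ 0.653 -0.278  0.023] [ 0.662 -0.269  0.029]
yel [235 200  35  18  79] [ 0.527 -0.193  0.002] [ 0.534 -0.134  0.006] [ 0.539 -0.065  0.011]
yel [289 203  55  22 221] [ 0.542 -0.411  0.079] [ 0.559 -0.333  0.084] [ 0.573 -0.254  0.088]
yel [334 209   8   7  42] [ 0.652 -0.367  0.007] [ 0.659 -0.357  0.021] [ 0.668 -0.348  0.028]
yel [262 309   4   4  13] [ 0.541 -0.174 -0.562] [ 0.547 -0.167 -0.557] [ 0.552 -0.16  -0.552]
yel [218 328  16  17 164] [ 0.387 -0.123 -0.664] [ 0.397 -0.092 -0.612] [ 0.413 -0.059 -0.58 ]
yel [303 365  19  18 194] [ 0.456 -0.472 -0.741] [ 0.465 -0.44  -0.616] [ 0.494 -0.406 -0.581]
grn [244 137  15  10  57] [ 0.661 -0.057  0.131] [ 0.671 -0.033  0.14 ] [0.682 0.004 0.144]
grn [167 186   7   8  25] [0.418 0.093 0.036] [0.422 0.098 0.053] [0.427 0.116 0.059]
grn [170 196   9   6  20] [0.404 0.088 0.009] [0.422 0.091 0.015] [0.439 0.096 0.02 ]
grn [196 200   6   9  27] [ 0.423 -0.022  0.032] [ 0.426 -0.018  0.053] [ 0.431 -0.004  0.059]
grn [409 343  49  41 793] [ 0.351 -0.786 -0.004] [ 0.381 -0.74   0.001] [ 0.417 -0.691  0.015]
red [297 229   8  10  64] [ 0.491 -0.333  0.035] [ 0.496 -0.324  0.055] [ 0.507 -0.312  0.063]
red [283 234  29  18 235] [ 0.414 -0.389  0.084] [ 0.423 -0.353  0.1  ] [ 0.436 -0.312  0.114]
red [321 238   9  10  67] [ 0.501 -0.403  0.032] [ 0.505 -0.393  0.054] [ 0.538 -0.381  0.062]
```

View pics/crop0.png

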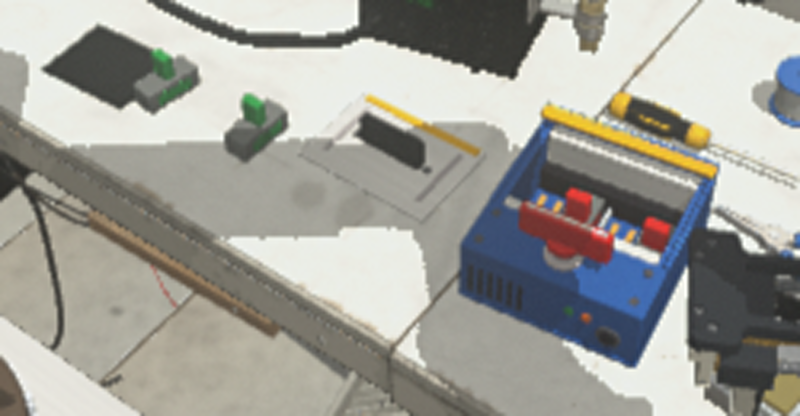

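Emit:
{"op": "apply_moves", "data": {"targets": [{"dp":[0.0,0.0,0.1],"yaw":0},{"dp":[0.0,0.0,0.1],"yaw":0},{"dp":[0.0,0.0,0.1],"yaw":0},{"dp":[0.16,0.24,0.1],"yaw":75},{"dp":[0.16,0.24,0.1],"yaw":75},{"dp":[0.16,0.24,0.1],"yaw":75},{"dp":[0.16,0.24,0.1],"yaw":75},{"dp":[0.16,0.24,0.1],"yaw":75},{"dp":[0.16,0.24,0.1],"yaw":75},{"dp":[0.16,0.24,0.1],"yaw":75},{"dp":[0.16,0.24,0.1],"yaw":75},{"dp":[0.16,0.24,0.1],"yaw":75},{"dp":[0.16,0.24,0.1],"yaw":75},{"dp":[0.16,0.24,0.1],"yaw":75},{"dp":[0.16,0.24,0.1],"yaw":75},{"dp":[0.16,0.24,0.1],"yaw":75}], "grip": 0.5, "squeeze": 25}}

```text
time_s: 1.43
tcp_pos: [0.4625, -0.3633, 0.3483]
eef_rot: [180.0, 0.0, -78.5]
contact_force: [0.7, 0.0, 0.6]
gripper_width: 0.0218
gripper_force: 0.0
```

```bash
python3 - <<'E'
from h import *
im,P=cap('wrist'); print(cams.capture('wrist')['T_tool_cam'])
np.savez('w1.npz',im=im,P=P); i2,P2=cap('scene'); np.savez('s1.npz',im=i2,P=P2)
save(np.hstack([cv2.resize(im,(400,300)),cv2.resize(i2,(400,300))]),'w1.png')
print(get_state()['tcp_pos'],get_state()['eef_rot'],get_state()['joints'])
E
```

```text
[[-4.75739343e-05 -9.59536553e-01 -2.81584094e-01  7.66247200e-02]
 [ 9.99999998e-01 -5.37127887e-05  1.40826485e-05 -1.08111973e-05]
 [-2.86374829e-05 -2.81584092e-01  9.59536554e-01 -1.36231810e-01]
 [ 0.00000000e+00  0.00000000e+00  0.00000000e+00  1.00000000e+00]]
[ 0.4623905  -0.36344718  0.34839074] [ 1.79983067e+02  1.21875221e-02 -7.84832160e+01] [-1.91358737e+01  9.64899159e+00 -1.22415715e+00 -1.88548905e-03
 -7.91476316e+01  3.06530149e+01]
```

View pics/w1.png

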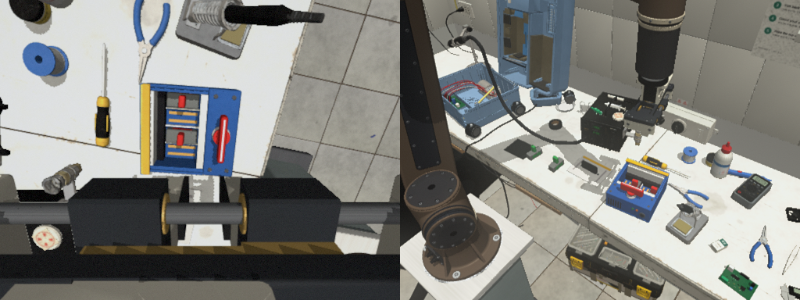

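The wrist view shows the whole unit (lip at left, red tabs in slots at (181,102) and (181,138), wing at (221,140)). The updated scene view shows just two green packs on the bench.

```bash
cat > fit.py <<'E'
from h import *
def comps(im,P,lo,hi,minz=-1,maxz=1,n=60):
    hsv=cv2.cvtColor(im,cv2.COLOR_RGB2HSV);H=hsv[...,0].astype(int)
    hm=(H>=lo)&(H<=hi) if lo<hi else (H>=lo)|(H<=hi)
    m=hm&(hsv[...,1]>110)&(hsv[...,2]>60)&(P[...,2]>minz)&(P[...,2]<maxz)
    k,l,s,c=cv2.connectedComponentsWithStats(m.astype(np.uint8))
    return [P[l==i] for i in range(1,k) if s[i,4]>n]
def rect(q):
    c,s,a=cv2.minAreaRect((q[:,:2]*1000).astype(np.float32))
    return np.round(c,1),np.round(s,1),round(a,1),np.round(np.nanmedian(q[:,2])*1000,1)
E
python3 - <<'E'
from fit import *
d=np.load('w1.npz');im,P=d['im'],d['P']
print('lip');[print(rect(q)) for q in comps(im,P,15,32,.076,.09)]
print('deck/blue rim');[print(rect(q)) for q in comps(im,P,100,125,.06,.075)]
print('tabs');[print(rect(q)) for q in comps(im,P,172,8,.054,.066,20)]
print('wing');[print(rect(q)) for q in comps(im,P,172,8,.106,.12)]
E
```

```text
lip
(array([ 561.7, -334.6]), array([ 15.1, 160.4]), 7.1, np.float64(83.2))
deck/blue rim
(array([ 478.6, -345. ]), array([156.6, 161.2]), 7.3, np.float64(68.0))
tabs
(array([ 510. , -394.7]), array([11.3, 19.3]), 10.9, np.float64(58.8))
(array([ 500.9, -324.4]), array([11.1, 21. ]), 3.5, np.float64(58.5))
wing
(array([ 429.6, -352. ]), array([12. , 77.8]), 7.6, np.float64(111.2))
```

Emit:
{"op": "apply_moves", "data": {"targets": [{"dp":[0.038,0.039,-0.1],"yaw":-4.2},{"dp":[0.038,0.039,-0.1],"yaw":-4.2},{"dp":[0.038,0.039,-0.1],"yaw":-4.2},{"dp":[0.038,0.039,-0.1],"yaw":-4.2},{"dp":[0.038,0.039,-0.2],"yaw":-4.2},{"dp":[0.038,0.039,-0.2],"yaw":-4.2},{"dp":[0.038,0.039,-0.2],"yaw":-4.2},{"dp":[0.038,0.039,-0.22],"yaw":-4.2},{"dp":[0.038,0.039,-0.24],"yaw":-4.2},{"dp":[0.038,0.039,-0.26],"yaw":-4.2},{"dp":[0.038,0.039,-0.27],"yaw":-4.2},{"dp":[0.038,0.039,-0.277],"yaw":-4.2},{"dp":[0.038,0.039,-0.277],"yaw":-4.2},{"dp":[0.038,0.039,-0.277],"yaw":-4.2}]}}

```text
time_s: 2.75
tcp_pos: [0.501, -0.3248, 0.0724]
eef_rot: [-180.0, -0.0, -82.6]
contact_force: [-0.1, -0.4, 0.8]
gripper_width: 0.0217
gripper_force: 0.0
```

Emit:
{"op": "apply_moves", "data": {"targets": [{"dp":[0,0,0]},{"dp":[0,0,0]},{"dp":[0,0,0]},{"dp":[0,0,0]},{"dp":[0,0,0]},{"dp":[0,0,0]}], "grip": 1, "squeeze": 30}}

```text
$.targets[0]: bad value
```

Emit:
{"op": "apply_moves", "data": {"targets": [{"dp":[0,0,0],"yaw":0},{"dp":[0,0,0],"yaw":0},{"dp":[0,0,0],"yaw":0},{"dp":[0,0,0],"yaw":0},{"dp":[0,0,0],"yaw":0},{"dp":[0,0,0],"yaw":0}], "grip": 1, "squeeze": 30}}

```text
time_s: 3.25
tcp_pos: [0.5011, -0.3247, 0.0727]
eef_rot: [-179.9, -0.1, -82.5]
contact_force: [-0.9, 0.6, 6.4]
gripper_width: 0.0114
gripper_force: 30.0
```

Emit:
{"op": "apply_moves", "data": {"targets": [{"dp":[0,0,0.01],"yaw":0},{"dp":[0,0,0.03],"yaw":0},{"dp":[0,0,0.05],"yaw":0},{"dp":[0,0,0.07],"yaw":0},{"dp":[0,0,0.09],"yaw":0},{"dp":[0,0,0.11],"yaw":0},{"dp":[0,0,0.13],"yaw":0},{"dp":[0,0,0.13],"yaw":0}]}}

```text
time_s: 3.92
tcp_pos: [0.5022, -0.3252, 0.2065]
eef_rot: [-179.7, -0.2, -82.5]
contact_force: [1.1, -0.3, -0.8]
gripper_width: 0.0116
gripper_force: 30.0
```

```bash
python3 - <<'E'
from fit import *
print(get_state()['tcp_pos'],get_state()['gripper_width'])
im,P=cap('scene')
hsv=cv2.cvtColor(im,cv2.COLOR_RGB2HSV)
m=(hsv[...,2]<70)&(P[...,2]>-.005)&(P[...,2]<.007)&(P[...,0]>.35)&(P[...,0]<.56)&(P[...,1]>.06)&(P[...,1]<.3)
k,l,s,c=cv2.connectedComponentsWithStats(m.astype(np.uint8))
for i in range(1,k):
    if s[i,4]>40: print('mat',rect(P[l==i]),P[l==i].min(0),P[l==i].max(0))
for q in comps(im,P,45,85,.05,.07,4): print('g',rect(q),len(q))
for y0,y1 in((.05,.14),(-.06,.03)):
    m=(P[...,2]>.02)&(P[...,2]<.03)&(P[...,1]>y0)&(P[...,1]<y1)&(P[...,0]>.37)&(P[...,0]<.48); print('body',rect(P[m]),m.sum())
save(cv2.resize(im[130:250,100:270],None,fx=4,fy=4),'c2.png')
E
```

```text
[ 0.50221353 -0.32515159  0.20651969] 0.01161592336830086
mat (array([419.5, 182.2]), array([ 78.7, 106.3]), 3.7, np.float64(4.1)) [ 0.3773737   0.12761253 -0.00086629] [0.45701542 0.23563435 0.00688079]
g (array([422.9,  99. ]), array([11.4,  6.2]), 71.0, np.float64(55.4)) 8
g (array([427.6, -12.5]), array([17.6,  6.6]), 85.9, np.float64(54.5)) 13
body (array([424.6, 103.3]), array([30.7, 61.8]), 80.9, np.float64(27.1)) 118
body (array([428.2, -10.9]), array([28.7, 63.2]), 87.7, np.float64(26.7)) 127
```

View pics/c2.png

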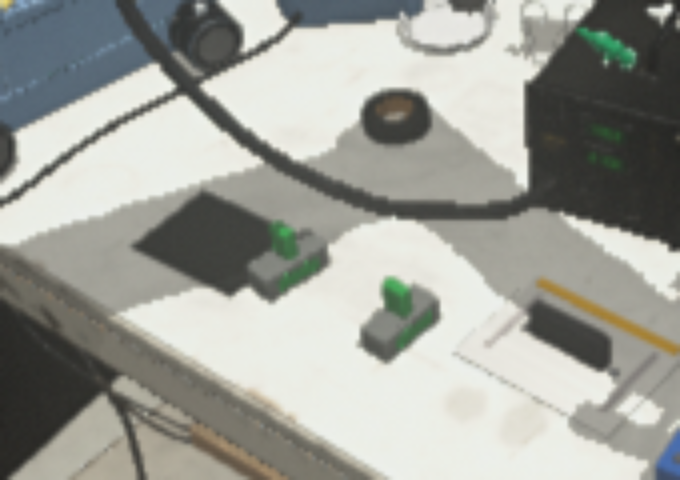

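Emit:
{"op": "apply_moves", "data": {"targets": [{"dp":[-0.002,0.015,0],"yaw":0},{"dp":[-0.006,0.04,0],"yaw":0},{"dp":[-0.012,0.08,0],"yaw":-1},{"dp":[-0.018,0.12,0],"yaw":-1},{"dp":[-0.024,0.16,0],"yaw":-1},{"dp":[-0.03,0.2,0],"yaw":-2},{"dp":[-0.036,0.24,0],"yaw":-2},{"dp":[-0.042,0.28,0],"yaw":-2},{"dp":[-0.048,0.32,0],"yaw":-3},{"dp":[-0.054,0.36,0],"yaw":-3},{"dp":[-0.06,0.4,0],"yaw":-3},{"dp":[-0.067,0.44,-0.01],"yaw":-4},{"dp":[-0.073,0.475,-0.02],"yaw":-4},{"dp":[-0.077,0.505,-0.04],"yaw":-4},{"dp":[-0.08,0.525,-0.06],"yaw":-4},{"dp":[-0.081,0.534,-0.08],"yaw":-4},{"dp":[-0.081,0.534,-0.09],"yaw":-4},{"dp":[-0.081,0.534,-0.1],"yaw":-4},{"dp":[-0.081,0.534,-0.1],"yaw":-4},{"dp":[-0.081,0.534,-0.1],"yaw":-4}]}}

```text
time_s: 5.63
tcp_pos: [0.4189, 0.209, 0.1009]
eef_rot: [179.9, -0.1, -86.6]
contact_force: [-0.4, -0.2, -0.9]
gripper_width: 0.0115
gripper_force: 30.0
```

```bash
python3 - <<'E'
from fit import *
s=get_state();print(s['tcp_pos'],s['eef_rot'],s['gripper_width'],s['joints'])
im,P=cap('wrist');np.savez('w2.npz',im=im,P=P)
i2,P2=cap('side'); save(np.hstack([cv2.resize(im,(400,300)),cv2.resize(i2,(400,300))]),'w2.png')
E
```

```text
[0.41889078 0.20902472 0.10089069] [ 1.79898511e+02 -9.87357668e-02 -8.65658016e+01] 0.01153753657985134 [ 5.06987761e+01  1.01891739e+01 -3.58945947e+01 -1.08429140e-02
 -4.40576248e+01 -4.72568637e+01]
```

View pics/w2.png

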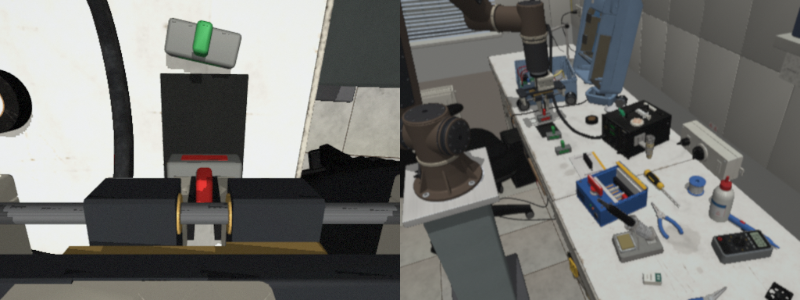

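The wrist view shows the red pack hanging over the mat (mat edges x≈162–247, far edge y≈74) and green pack g1 at (203,42), clear of the mat.

```bash
python3 - <<'E'
from fit import *
d=np.load('w2.npz');im,P=d['im'],d['P']
hsv=cv2.cvtColor(im,cv2.COLOR_RGB2HSV)
m=(hsv[...,2]<70)&(P[...,2]>-.006)&(P[...,2]<.008)&(P[...,0]>.37)&(P[...,0]<.47)&(P[...,1]>.06)
k,l,s,c=cv2.connectedComponentsWithStats(m.astype(np.uint8))
for i in range(1,k):
    if s[i,4]>300: print('mat',rect(P[l==i]),P[l==i].min(0).round(3),P[l==i].max(0).round(3))
for q in comps(im,P,45,85,.04,.07,20): print('g',rect(q),len(q))
m=(P[...,2]>.02)&(P[...,2]<.03)&(P[...,1]>.05)&(P[...,1]<.14)&(P[...,0]>.37)&(P[...,0]<.48); print('body',rect(P[m]),m.sum())
q=P[(P[...,2]>.04)&(P[...,2]<.09)&(P[...,0]>.38)&(P[...,0]<.46)&(P[...,1]>.15)&(P[...,1]<.25)]; print(rect(q),np.percentile(q[:,2],[5,50,95]))
E
```

```text
mat (array([420.9, 179.7]), array([ 84.1, 107.1]), 2.8, np.float64(2.2)) [ 0.377  0.124 -0.   ] [0.465 0.235 0.005]
g (array([426.4, 102.8]), array([22. , 11.3]), 81.9, np.float64(53.8)) 813
body (array([426.7, 102.8]), array([28.5, 62. ]), 81.2, np.float64(25.9)) 3548
(array([419.1, 205.7]), array([62.1, 21.8]), 3.2, np.float64(59.4)) [0.04510549 0.05936946 0.08762279]
```

Emit:
{"op": "apply_moves", "data": {"targets": [{"dp":[0,0,-0.01],"yaw":0},{"dp":[0,0,-0.02],"yaw":0},{"dp":[0,0,-0.026],"yaw":0},{"dp":[0,0,-0.03],"yaw":0},{"dp":[0,0,-0.031],"yaw":0},{"dp":[0,0,-0.031],"yaw":0},{"dp":[0,0,-0.031],"yaw":0}]}}

```text
time_s: 6.32
tcp_pos: [0.4198, 0.2098, 0.071]
eef_rot: [-180.0, 0.0, -86.6]
contact_force: [0.7, 0.4, -1.5]
gripper_width: 0.0115
gripper_force: 30.0
```

Emit:
{"op": "apply_moves", "data": {"targets": [{"dp":[0,0,0],"yaw":0},{"dp":[0,0,0],"yaw":0},{"dp":[0,0,0],"yaw":0},{"dp":[0,0,0],"yaw":0}], "grip": 0.5}}

```text
time_s: 6.65
tcp_pos: [0.4197, 0.2098, 0.0708]
eef_rot: [-180.0, 0.0, -86.6]
contact_force: [-0.9, -0.4, 0.2]
gripper_width: 0.0214
gripper_force: 0.0
```

Emit:
{"op": "apply_moves", "data": {"targets": [{"dp":[0,0,0.03],"yaw":0},{"dp":[0,0,0.07],"yaw":0},{"dp":[0,0,0.11],"yaw":0},{"dp":[0.006,-0.04,0.12],"yaw":1},{"dp":[0.012,-0.08,0.12],"yaw":2},{"dp":[0.018,-0.12,0.12],"yaw":4},{"dp":[0.024,-0.16,0.12],"yaw":4},{"dp":[0.03,-0.2,0.12],"yaw":4},{"dp":[0.036,-0.24,0.12],"yaw":4},{"dp":[0.042,-0.28,0.12],"yaw":4},{"dp":[0.048,-0.32,0.12],"yaw":4},{"dp":[0.054,-0.36,0.12],"yaw":4},{"dp":[0.06,-0.4,0.12],"yaw":4},{"dp":[0.066,-0.44,0.12],"yaw":4},{"dp":[0.072,-0.48,0.12],"yaw":4},{"dp":[0.078,-0.52,0.12],"yaw":4},{"dp":[0.084,-0.56,0.12],"yaw":4},{"dp":[0.088,-0.59,0.12],"yaw":4},{"dp":[0.09,-0.605,0.1],"yaw":4},{"dp":[0.09,-0.605,0.1],"yaw":4}]}}

```text
time_s: 8.32
tcp_pos: [0.508, -0.3977, 0.1666]
eef_rot: [179.8, 0.2, -82.8]
contact_force: [-0.6, 0.6, -1.4]
gripper_width: 0.0218
gripper_force: 0.0
```

Emit:
{"op": "apply_moves", "data": {"targets": [{"dp":[0,0,-0.03],"yaw":0},{"dp":[0,0,-0.05],"yaw":0},{"dp":[0,0,-0.07],"yaw":0},{"dp":[0,0,-0.085],"yaw":0},{"dp":[0,0,-0.095],"yaw":0},{"dp":[0,0,-0.099],"yaw":0},{"dp":[0,0,-0.099],"yaw":0},{"dp":[0,0,-0.099],"yaw":0}]}}

```text
time_s: 8.98
tcp_pos: [0.51, -0.3954, 0.0724]
eef_rot: [-180.0, -0.0, -82.5]
contact_force: [-0.6, 0.3, 0.8]
gripper_width: 0.0219
gripper_force: 0.0
```

Emit:
{"op": "apply_moves", "data": {"targets": [{"dp":[0,0,0],"yaw":0},{"dp":[0,0,0],"yaw":0},{"dp":[0,0,0],"yaw":0},{"dp":[0,0,0],"yaw":0},{"dp":[0,0,0],"yaw":0}], "grip": 1}}

```text
time_s: 9.4
tcp_pos: [0.5101, -0.3956, 0.0727]
eef_rot: [-179.9, -0.1, -82.6]
contact_force: [0.5, 1.3, 6.4]
gripper_width: 0.0118
gripper_force: 30.0
```

Emit:
{"op": "apply_moves", "data": {"targets": [{"dp":[0,0,0.01],"yaw":0},{"dp":[0,0,0.03],"yaw":0},{"dp":[0,0,0.05],"yaw":0},{"dp":[0,0,0.07],"yaw":0},{"dp":[0,0,0.09],"yaw":0},{"dp":[0,0,0.11],"yaw":0},{"dp":[0,0,0.13],"yaw":0},{"dp":[0,0,0.13],"yaw":0}]}}

```text
time_s: 10.07
tcp_pos: [0.511, -0.3965, 0.2067]
eef_rot: [-179.7, -0.2, -82.5]
contact_force: [0.8, -0.7, -0.8]
gripper_width: 0.0117
gripper_force: 30.0
```

Emit:
{"op": "apply_moves", "data": {"targets": [{"dp":[-0.002,0.015,0],"yaw":0},{"dp":[-0.006,0.04,0],"yaw":0},{"dp":[-0.012,0.08,0],"yaw":-1},{"dp":[-0.018,0.12,0],"yaw":-1},{"dp":[-0.025,0.16,0],"yaw":-1},{"dp":[-0.032,0.2,0],"yaw":-2},{"dp":[-0.038,0.24,0],"yaw":-2},{"dp":[-0.044,0.28,0],"yaw":-2},{"dp":[-0.05,0.32,0],"yaw":-3},{"dp":[-0.057,0.36,0],"yaw":-3},{"dp":[-0.064,0.4,0],"yaw":-3},{"dp":[-0.07,0.44,0],"yaw":-4},{"dp":[-0.076,0.48,0],"yaw":-4},{"dp":[-0.082,0.515,-0.01],"yaw":-4},{"dp":[-0.086,0.54,-0.03],"yaw":-4},{"dp":[-0.089,0.55,-0.05],"yaw":-4},{"dp":[-0.089,0.553,-0.07],"yaw":-4},{"dp":[-0.089,0.553,-0.09],"yaw":-4},{"dp":[-0.089,0.553,-0.1],"yaw":-4},{"dp":[-0.089,0.553,-0.1],"yaw":-4}]}}

```text
time_s: 11.73
tcp_pos: [0.4183, 0.1563, 0.099]
eef_rot: [179.7, -0.2, -86.6]
contact_force: [-1.1, -1.0, -1.3]
gripper_width: 0.0116
gripper_force: 30.0
```

Emit:
{"op": "apply_moves", "data": {"targets": [{"dp":[0,0,-0.01],"yaw":0},{"dp":[0,0,-0.02],"yaw":0},{"dp":[0,0,-0.026],"yaw":0},{"dp":[0,0,-0.03],"yaw":0},{"dp":[0,0,-0.031],"yaw":0},{"dp":[0,0,-0.031],"yaw":0},{"dp":[0,0,-0.031],"yaw":0}]}}

```text
time_s: 12.32
tcp_pos: [0.4208, 0.1578, 0.071]
eef_rot: [-180.0, 0.0, -86.6]
contact_force: [0.9, 0.0, -0.4]
gripper_width: 0.0115
gripper_force: 30.0
```

Emit:
{"op": "apply_moves", "data": {"targets": [{"dp":[0,0,0],"yaw":0},{"dp":[0,0,0],"yaw":0},{"dp":[0,0,0],"yaw":0},{"dp":[0,0,0],"yaw":0}], "grip": 0.5}}

```text
time_s: 12.65
tcp_pos: [0.4207, 0.1578, 0.0709]
eef_rot: [-180.0, 0.0, -86.6]
contact_force: [0.1, 0.5, 0.4]
gripper_width: 0.0218
gripper_force: 0.0
```

Emit:
{"op": "apply_moves", "data": {"targets": [{"dp":[0,0,0.03],"yaw":0},{"dp":[0,0,0.07],"yaw":0},{"dp":[0,0,0.1],"yaw":0},{"dp":[0,0,0.1],"yaw":0},{"dp":[0,0,0.1],"yaw":0}]}}

```text
time_s: 13.07
tcp_pos: [0.4214, 0.1585, 0.1726]
eef_rot: [-179.8, 0.2, -86.6]
contact_force: [-0.1, -0.9, -0.5]
gripper_width: 0.0218
gripper_force: 0.0
```

```bash
python3 - <<'E'
from fit import *
s=get_state();print(s['tcp_pos'],s['eef_rot'])
im,P=cap('wrist');np.savez('w3.npz',im=im,P=P)
for q in comps(im,P,45,85,.045,.07,50): print('g',rect(q),len(q))
for y in (.1,-.01):
  m=(P[...,2]>.02)&(P[...,2]<.03)&(abs(P[...,1]-y)<.04)&(P[...,0]>.37)&(P[...,0]<.48); print('body',rect(P[m]),m.sum())
i2,P2=cap('scene'); save(np.hstack([cv2.resize(im,(400,300)),cv2.resize(i2,(400,300))]),'w3.png')
E
```

```text
[0.42140038 0.15847585 0.17259488] [-179.79138293    0.18269919  -86.56288082]
g (array([426.2, 102.1]), array([20.6, 11. ]), 81.4, np.float64(53.8)) 322
body (array([426.8, 102.8]), array([28.2, 62. ]), 81.3, np.float64(26.0)) 1665
body (array([428.6,   1.6]), array([57.9,  4. ]), 2.4, np.float64(24.1)) 274
```

View pics/w3.png

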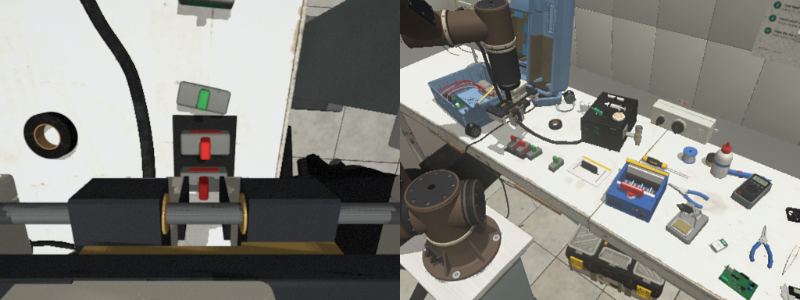

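Emit:
{"op": "apply_moves", "data": {"targets": [{"dp":[0.0055,-0.03,0],"yaw":-6},{"dp":[0.0055,-0.0555,0],"yaw":-12},{"dp":[0.0055,-0.0555,-0.02],"yaw":-12},{"dp":[0.0055,-0.0555,-0.04],"yaw":-12},{"dp":[0.0055,-0.0555,-0.06],"yaw":-12},{"dp":[0.0055,-0.0555,-0.08],"yaw":-12},{"dp":[0.0055,-0.0555,-0.095],"yaw":-12},{"dp":[0.0055,-0.0555,-0.103],"yaw":-12},{"dp":[0.0055,-0.0555,-0.103],"yaw":-12},{"dp":[0.0055,-0.0555,-0.103],"yaw":-12}]}}

```text
time_s: 14.0
tcp_pos: [0.4257, 0.1018, 0.0671]
eef_rot: [179.9, -0.1, -98.6]
contact_force: [0.7, 0.3, 0.4]
gripper_width: 0.0219
gripper_force: 0.0
```

Emit:
{"op": "apply_moves", "data": {"targets": [{"dp":[0,0,0],"yaw":0},{"dp":[0,0,0],"yaw":0},{"dp":[0,0,0],"yaw":0},{"dp":[0,0,0],"yaw":0},{"dp":[0,0,0],"yaw":0}], "grip": 1}}

```text
time_s: 14.42
tcp_pos: [0.4264, 0.1025, 0.0682]
eef_rot: [-179.9, 0.1, -98.6]
contact_force: [-2.6, 1.6, 5.0]
gripper_width: 0.0115
gripper_force: 30.0
```

Emit:
{"op": "apply_moves", "data": {"targets": [{"dp":[0,0,0.01],"yaw":0},{"dp":[0,0,0.03],"yaw":0},{"dp":[0,0,0.05],"yaw":0},{"dp":[0,0,0.07],"yaw":0},{"dp":[0,0,0.09],"yaw":0},{"dp":[0,0,0.11],"yaw":0},{"dp":[0,0,0.13],"yaw":0},{"dp":[0,0,0.134],"yaw":0},{"dp":[0,0,0.134],"yaw":0}]}}

```text
time_s: 15.17
tcp_pos: [0.4265, 0.1025, 0.2027]
eef_rot: [-179.9, 0.1, -98.6]
contact_force: [-0.2, 0.0, -2.2]
gripper_width: 0.0113
gripper_force: 30.0
```

Emit:
{"op": "apply_moves", "data": {"targets": [{"dp":[0.002,-0.015,0],"yaw":2},{"dp":[0.008,-0.045,0],"yaw":6},{"dp":[0.014,-0.08,0],"yaw":10},{"dp":[0.021,-0.12,0],"yaw":14},{"dp":[0.028,-0.16,0],"yaw":16},{"dp":[0.035,-0.2,0],"yaw":16},{"dp":[0.042,-0.24,0],"yaw":16},{"dp":[0.049,-0.28,0],"yaw":16},{"dp":[0.056,-0.32,0],"yaw":16},{"dp":[0.063,-0.36,0],"yaw":16},{"dp":[0.069,-0.395,0],"yaw":16},{"dp":[0.073,-0.415,0],"yaw":16},{"dp":[0.0745,-0.427,0],"yaw":16},{"dp":[0.0745,-0.427,0],"yaw":16},{"dp":[0.0745,-0.427,0],"yaw":16},{"dp":[0.0745,-0.427,0],"yaw":16}]}}

```text
time_s: 16.5
tcp_pos: [0.5, -0.3239, 0.2008]
eef_rot: [179.9, 0.1, -82.6]
contact_force: [-0.7, -0.4, -1.6]
gripper_width: 0.0115
gripper_force: 30.0
```

Emit:
{"op": "apply_moves", "data": {"targets": [{"dp":[0,0,-0.02],"yaw":0},{"dp":[0,0,-0.04],"yaw":0},{"dp":[0,0,-0.06],"yaw":0},{"dp":[0,0,-0.08],"yaw":0},{"dp":[0,0,-0.095],"yaw":0},{"dp":[0,0,-0.105],"yaw":0},{"dp":[0,0,-0.113],"yaw":0},{"dp":[0,0,-0.119],"yaw":0},{"dp":[0,0,-0.124],"yaw":0},{"dp":[0,0,-0.128],"yaw":0},{"dp":[0,0,-0.1285],"yaw":0},{"dp":[0,0,-0.1285],"yaw":0}]}}

```text
time_s: 17.5
tcp_pos: [0.5008, -0.325, 0.0734]
eef_rot: [-180.0, -0.0, -82.6]
contact_force: [0.3, 1.1, -2.3]
gripper_width: 0.0118
gripper_force: 30.0
```

Emit:
{"op": "apply_moves", "data": {"targets": [{"dp":[0,0,0],"yaw":0},{"dp":[0,0,0],"yaw":0},{"dp":[0,0,0],"yaw":0},{"dp":[0,0,0],"yaw":0}], "grip": 0.5}}

```text
time_s: 17.83
tcp_pos: [0.5007, -0.325, 0.0734]
eef_rot: [-180.0, -0.0, -82.6]
contact_force: [0.1, 0.1, -0.1]
gripper_width: 0.0217
gripper_force: 0.0
```

Emit:
{"op": "apply_moves", "data": {"targets": [{"dp":[0,0,0.02],"yaw":0},{"dp":[0,0,0.06],"yaw":0},{"dp":[0,0,0.1],"yaw":0},{"dp":[0,0,0.13],"yaw":0},{"dp":[-0.007,0.04,0.13],"yaw":-2},{"dp":[-0.014,0.08,0.13],"yaw":-4},{"dp":[-0.021,0.12,0.13],"yaw":-6},{"dp":[-0.028,0.16,0.13],"yaw":-8},{"dp":[-0.036,0.2,0.13],"yaw":-10},{"dp":[-0.043,0.24,0.13],"yaw":-10},{"dp":[-0.05,0.28,0.13],"yaw":-10},{"dp":[-0.058,0.32,0.13],"yaw":-10},{"dp":[-0.065,0.36,0.13],"yaw":-10},{"dp":[-0.071,0.395,0.13],"yaw":-10},{"dp":[-0.073,0.41,0.13],"yaw":-10},{"dp":[-0.073,0.41,0.13],"yaw":-10},{"dp":[-0.073,0.41,0.13],"yaw":-10}]}}

```text
time_s: 19.25
tcp_pos: [0.4274, 0.086, 0.2033]
eef_rot: [-180.0, 0.0, -92.4]
contact_force: [-0.4, -0.0, 0.7]
gripper_width: 0.022
gripper_force: 0.0
```

```bash
python3 - <<'E'
from fit import *
s=get_state();print(s['tcp_pos'],s['eef_rot'])
im,P=cap('wrist');np.savez('w4.npz',im=im,P=P)
for q in comps(im,P,45,85,.045,.07,50): print('g',rect(q),len(q))
m=(P[...,2]>.02)&(P[...,2]<.03)&(abs(P[...,1]+.01)<.04)&(P[...,0]>.37)&(P[...,0]<.48); print('body',rect(P[m]),m.sum())
E
```

```text
[0.42736478 0.08597739 0.20328807] [-1.79978305e+02  1.92201732e-02 -9.24246294e+01]
g (array([429.7, -12.7]), array([21.2, 10.8]), 88.1, np.float64(53.8)) 301
body (array([430.3, -12.5]), array([28.1, 61.8]), 88.2, np.float64(26.0)) 1535
```

Emit:
{"op": "apply_moves", "data": {"targets": [{"dp":[0.001,-0.04,0],"yaw":0.8},{"dp":[0.002,-0.08,0],"yaw":0.8},{"dp":[0.002,-0.098,-0.02],"yaw":0.8},{"dp":[0.002,-0.098,-0.04],"yaw":0.8},{"dp":[0.002,-0.098,-0.07],"yaw":0.8},{"dp":[0.002,-0.098,-0.1],"yaw":0.8},{"dp":[0.002,-0.098,-0.12],"yaw":0.8},{"dp":[0.002,-0.098,-0.13],"yaw":0.8},{"dp":[0.002,-0.098,-0.1355],"yaw":0.8},{"dp":[0.002,-0.098,-0.1355],"yaw":0.8},{"dp":[0.002,-0.098,-0.1355],"yaw":0.8}]}}

```text
time_s: 20.22
tcp_pos: [0.4298, -0.0134, 0.0679]
eef_rot: [-180.0, -0.0, -91.8]
contact_force: [-0.2, 0.5, 0.4]
gripper_width: 0.0218
gripper_force: 0.0
```

Emit:
{"op": "apply_moves", "data": {"targets": [{"dp":[0,0,0],"yaw":0},{"dp":[0,0,0],"yaw":0},{"dp":[0,0,0],"yaw":0},{"dp":[0,0,0],"yaw":0},{"dp":[0,0,0],"yaw":0}], "grip": 1}}

```text
time_s: 20.63
tcp_pos: [0.4299, -0.0127, 0.0683]
eef_rot: [-179.9, 0.0, -91.7]
contact_force: [-2.2, 0.1, 7.5]
gripper_width: 0.0115
gripper_force: 30.0
```

Emit:
{"op": "apply_moves", "data": {"targets": [{"dp":[0,0,0.01],"yaw":0},{"dp":[0,0,0.03],"yaw":0},{"dp":[0,0,0.05],"yaw":0},{"dp":[0,0,0.07],"yaw":0},{"dp":[0,0,0.09],"yaw":0},{"dp":[0,0,0.11],"yaw":0},{"dp":[0,0,0.13],"yaw":0},{"dp":[0,0,0.134],"yaw":0},{"dp":[0,0,0.134],"yaw":0}]}}

```text
time_s: 21.38
tcp_pos: [0.4301, -0.0125, 0.2027]
eef_rot: [-179.8, 0.1, -91.8]
contact_force: [-0.1, 0.2, -0.7]
gripper_width: 0.0117
gripper_force: 30.0
```

Emit:
{"op": "apply_moves", "data": {"targets": [{"dp":[0.003,-0.015,0],"yaw":2},{"dp":[0.009,-0.045,0],"yaw":4},{"dp":[0.017,-0.08,0],"yaw":7},{"dp":[0.025,-0.12,0],"yaw":9.2},{"dp":[0.033,-0.16,0],"yaw":9.2},{"dp":[0.042,-0.2,0],"yaw":9.2},{"dp":[0.05,-0.24,0],"yaw":9.2},{"dp":[0.059,-0.28,0],"yaw":9.2},{"dp":[0.067,-0.32,0],"yaw":9.2},{"dp":[0.074,-0.355,0],"yaw":9.2},{"dp":[0.078,-0.375,0],"yaw":9.2},{"dp":[0.08,-0.3825,0],"yaw":9.2},{"dp":[0.08,-0.3825,0],"yaw":9.2},{"dp":[0.08,-0.3825,0],"yaw":9.2},{"dp":[0.08,-0.3825,0],"yaw":9.2}]}}

```text
time_s: 22.63
tcp_pos: [0.5091, -0.3942, 0.2007]
eef_rot: [179.9, 0.1, -82.5]
contact_force: [-1.1, -0.2, -1.6]
gripper_width: 0.0115
gripper_force: 30.0
```

Emit:
{"op": "apply_moves", "data": {"targets": [{"dp":[0,0,-0.02],"yaw":0},{"dp":[0,0,-0.04],"yaw":0},{"dp":[0,0,-0.06],"yaw":0},{"dp":[0,0,-0.08],"yaw":0},{"dp":[0,0,-0.095],"yaw":0},{"dp":[0,0,-0.105],"yaw":0},{"dp":[0,0,-0.113],"yaw":0},{"dp":[0,0,-0.119],"yaw":0},{"dp":[0,0,-0.124],"yaw":0},{"dp":[0,0,-0.128],"yaw":0},{"dp":[0,0,-0.1285],"yaw":0},{"dp":[0,0,-0.1285],"yaw":0}]}}

```text
time_s: 23.63
tcp_pos: [0.5098, -0.3955, 0.0735]
eef_rot: [-180.0, -0.0, -82.6]
contact_force: [1.1, 0.1, -1.3]
gripper_width: 0.0117
gripper_force: 30.0
```

Emit:
{"op": "apply_moves", "data": {"targets": [{"dp":[0,0,0],"yaw":0},{"dp":[0,0,0],"yaw":0},{"dp":[0,0,0],"yaw":0},{"dp":[0,0,0],"yaw":0}], "grip": 0.5}}

```text
time_s: 23.97
tcp_pos: [0.5097, -0.3955, 0.0733]
eef_rot: [-180.0, -0.0, -82.6]
contact_force: [0.2, 0.5, -0.3]
gripper_width: 0.0217
gripper_force: 0.0
```

Emit:
{"op": "apply_moves", "data": {"targets": [{"dp":[0,0,0.02],"yaw":0},{"dp":[0,0,0.06],"yaw":0},{"dp":[0,0,0.1],"yaw":0},{"dp":[0,0,0.14],"yaw":0},{"dp":[0,0.04,0.16],"yaw":0},{"dp":[0,0.08,0.18],"yaw":0},{"dp":[0,0.12,0.2],"yaw":0},{"dp":[0,0.15,0.22],"yaw":0},{"dp":[0,0.15,0.22],"yaw":0},{"dp":[0,0.15,0.22],"yaw":0}]}}

```text
time_s: 24.8
tcp_pos: [0.5104, -0.2438, 0.2956]
eef_rot: [-179.7, -0.1, -82.4]
contact_force: [-0.2, -0.7, 0.3]
gripper_width: 0.0219
gripper_force: 0.0
```

```bash
python3 - <<'E'
from fit import *
s=get_state();print(s['tcp_pos'],s['eef_rot'])
im,P=cap('wrist');np.savez('w5.npz',im=im,P=P)
for q in comps(im,P,45,85,.045,.07,50): print('g',rect(q),len(q))
i2,P2=cap('scene');np.savez('s5.npz',im=i2,P=P2); save(np.hstack([cv2.resize(im,(400,300)),cv2.resize(i2,(400,300))]),'w5.png')
print('yel',[rect(q) for q in comps(i2,P2,15,32,-.01,.03,15)])
hsv=cv2.cvtColor(i2,cv2.COLOR_RGB2HSV)
q=P2[(hsv[...,2]<90)&(P2[...,2]>.015)&(P2[...,2]<.06)&(abs(P2[...,0]-.49)<.1)&(abs(P2[...,1]+.13)<.1)]
print('bar',rect(q))
E
```

```text
[ 0.51038149 -0.24378744  0.29556564] [-1.79743309e+02 -6.97754724e-02 -8.23884689e+01]
g (array([ 509.8, -394.6]), array([11.5, 20.6]), 7.1, np.float64(58.7)) 210
g (array([ 501.2, -324.9]), array([10.9, 20.7]), 8.9, np.float64(58.9)) 174
yel [(array([ 654.7, -277.6]), array([16.5, 18.8]), 1.4, np.float64(23.4)), (array([ 533.2, -130.2]), array([ 14.2, 128.2]), 1.7, np.float64(6.1)), (array([ 659.9, -357.4]), array([17.8, 19.1]), 6.1, np.float64(21.2))]
bar (array([ 484.1, -129.9]), array([68.5, 15.1]), 88.4, np.float64(33.0))
```

View pics/w5.png

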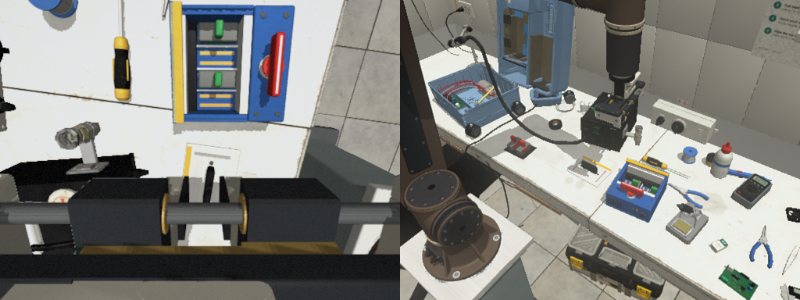

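The wrist picture shows both greens standing in slots 2 and 0 (tabs at (219,28), (219,80)). The cover lies at about (215,165), bar up. Now a closer look at the cover.

Emit:
{"op": "apply_moves", "data": {"targets": [{"dp":[-0.006,0.04,0],"yaw":0},{"dp":[-0.012,0.08,0],"yaw":0},{"dp":[-0.018,0.12,0],"yaw":0},{"dp":[-0.024,0.16,0],"yaw":0},{"dp":[-0.026,0.195,0],"yaw":0},{"dp":[-0.026,0.215,0],"yaw":0},{"dp":[-0.026,0.215,0],"yaw":0},{"dp":[-0.026,0.215,0],"yaw":0}], "grip": -1}}

```text
time_s: 25.57
tcp_pos: [0.4834, -0.0304, 0.2919]
eef_rot: [179.9, -0.0, -82.5]
contact_force: [-0.5, -0.2, 0.6]
gripper_width: 0.0698
gripper_force: 0.0
```

```bash
python3 - <<'E'
from fit import *
s=get_state();print(s['tcp_pos'],s['eef_rot'])
im,P=cap('wrist');np.savez('w6.npz',im=im,P=P)
print('yel',[rect(q) for q in comps(im,P,15,32,-.005,.02,60)])
near=(abs(P[...,0]-.484)<.08)&(abs(P[...,1]+.13)<.1)
q=P[near&(P[...,2]>.028)&(P[...,2]<.045)];print('bar',rect(q),len(q))
save(im,'w6.png')
E
```

```text
[ 0.48342689 -0.03042085  0.29193799] [ 1.79875291e+02 -2.20675300e-02 -8.25223086e+01]
yel [(array([ 534.4, -131.1]), array([132.7,   9.7]), 89.8, np.float64(4.8))]
bar (array([ 488.6, -130.4]), array([69.3, 14. ]), 89.8, np.float64(35.7)) 655
```

View pics/w6.png

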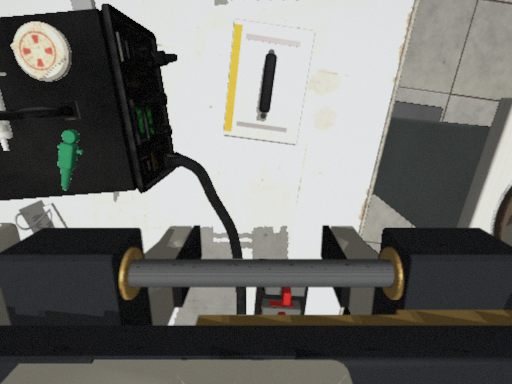

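The cover sits at (488.6,−130.5) mm with its yaw about −0.2° and the yellow edge towards +x (pixels (233,80)); the bar is at (268,80).

Emit:
{"op": "apply_moves", "data": {"targets": [{"dp":[0.0045,-0.04,0],"yaw":-7},{"dp":[0.0045,-0.08,0],"yaw":-14},{"dp":[0.0045,-0.1005,0],"yaw":-21},{"dp":[0.0045,-0.1005,0],"yaw":-28},{"dp":[0.0045,-0.1005,0],"yaw":-35},{"dp":[0.0045,-0.1005,-0.02],"yaw":-42},{"dp":[0.0045,-0.1005,-0.04],"yaw":-49},{"dp":[0.0045,-0.1005,-0.06],"yaw":-56},{"dp":[0.0045,-0.1005,-0.08],"yaw":-63},{"dp":[0.0045,-0.1005,-0.1],"yaw":-70},{"dp":[0.0045,-0.1005,-0.12],"yaw":-77},{"dp":[0.0045,-0.1005,-0.14],"yaw":-84},{"dp":[0.0045,-0.1005,-0.16],"yaw":-91},{"dp":[0.0045,-0.1005,-0.18],"yaw":-97.5},{"dp":[0.0045,-0.1005,-0.18],"yaw":-97.5},{"dp":[0.0045,-0.1005,-0.18],"yaw":-97.5}]}}

```text
time_s: 26.95
tcp_pos: [0.487, -0.1324, 0.112]
eef_rot: [-180.0, -0.2, -180.0]
contact_force: [-0.2, 0.5, 0.4]
gripper_width: 0.0877
gripper_force: 0.0
```

```bash
python3 - <<'E'
from fit import *
s=get_state();print(s['tcp_pos'],s['eef_rot'],s['joints'],s['gripper_width'])
im,P=cap('wrist');np.savez('w7.npz',im=im,P=P)
near=(abs(P[...,0]-.484)<.1)&(abs(P[...,1]+.13)<.12)
q=P[near&(P[...,2]>.028)&(P[...,2]<.045)];print('bar',rect(q),len(q))
im2,P=cap('scene')
print('yel',[rect(q) for q in comps(im2,P,15,32,-.01,.03,15)])
E
```

```text
[ 0.48704088 -0.13237545  0.1120289 ] [-179.96227946   -0.20462471 -179.97293811] [ 7.13875541e+00  1.25499715e+01 -3.07590822e+01  1.65679674e-02
 -4.68986679e+01 -9.71229688e+01] 0.08765525402149606
bar (array([ 487.6, -131. ]), array([69.6, 13.2]), 89.8, np.float64(35.6)) 1680
yel [(array([ 653.8, -276.5]), array([18.9, 17.5]), 29.3, np.float64(22.0)), (array([ 532.7, -129.7]), array([  9.6, 128.8]), 0.3, np.float64(6.2)), (array([ 659.2, -357.8]), array([15.6, 20.7]), 28.8, np.float64(21.7))]
```

Emit:
{"op": "apply_moves", "data": {"targets": [{"dp":[0,0,-0.02],"yaw":0},{"dp":[0,0,-0.04],"yaw":0},{"dp":[0,0,-0.06],"yaw":0},{"dp":[0,0,-0.072],"yaw":0},{"dp":[0,0,-0.079],"yaw":0},{"dp":[0,0,-0.0815],"yaw":0},{"dp":[0,0,-0.0815],"yaw":0},{"dp":[0,0,-0.0815],"yaw":0}]}}

```text
time_s: 27.72
tcp_pos: [0.4889, -0.1309, 0.0326]
eef_rot: [180.0, 0.1, 180.0]
contact_force: [-0.1, -0.1, 0.3]
gripper_width: 0.0878
gripper_force: 0.0
```

Emit:
{"op": "apply_moves", "data": {"targets": [{"dp":[0,0,0],"yaw":0},{"dp":[0,0,0],"yaw":0},{"dp":[0,0,0],"yaw":0},{"dp":[0,0,0],"yaw":0},{"dp":[0,0,0],"yaw":0},{"dp":[0,0,0],"yaw":0}], "grip": 1, "squeeze": 25}}

```text
time_s: 28.22
tcp_pos: [0.4884, -0.1308, 0.0321]
eef_rot: [180.0, 0.0, 179.9]
contact_force: [-2.0, 1.3, 5.3]
gripper_width: 0.07
gripper_force: 25.0
```

Emit:
{"op": "apply_moves", "data": {"targets": [{"dp":[0,0,0.01],"yaw":0},{"dp":[0,0,0.03],"yaw":0},{"dp":[0,0,0.06],"yaw":0},{"dp":[0,0,0.09],"yaw":0},{"dp":[0,0,0.12],"yaw":0},{"dp":[0,0,0.15],"yaw":0},{"dp":[0,0,0.15],"yaw":0},{"dp":[0,0,0.15],"yaw":0}]}}

```text
time_s: 28.88
tcp_pos: [0.4887, -0.1308, 0.1837]
eef_rot: [180.0, 0.2, 179.9]
contact_force: [-0.0, -0.6, -2.7]
gripper_width: 0.0698
gripper_force: 25.0
```

```bash
cat > tilt.py <<'E'
from fit import *
def plane(tag=None):
    s=get_state(); t=s['tcp_pos']; print(t.round(4),s['eef_rot'].round(2),'F',s['contact_force'].round(1),'w',round(s['gripper_width'],4))
    im,P=cap('wrist')
    if tag: save(im,tag)
    d=P-t; a=np.radians(s['eef_rot'][2]+180); 
    # cover-ish frame: x along cover +x
    X=d[...,0]*np.cos(a)+d[...,1]*np.sin(a); Y=-d[...,0]*np.sin(a)+d[...,1]*np.cos(a); Z=d[...,2]
    ok=(abs(X)<.06)&(abs(Y)<.07)&(Z<-.01)&(Z>-.06)&np.isfinite(Z)
    A=np.c_[X[ok],Y[ok],np.ones(ok.sum())];z=Z[ok];w=np.ones(len(z),bool)
    for _ in range(8):
        c=np.linalg.lstsq(A[w],z[w],rcond=None)[0]; r_=abs(z-A@c); w=r_<max(.002,np.median(r_))
    print('tilt_x deg',np.degrees(np.arctan(c[0])).round(2),'tilt_y',np.degrees(np.arctan(c[1])).round(2),'top z at tcp',(c[2]+t[2]).round(4),w.sum(),'X',X[ok][w].min().round(3),X[ok][w].max().round(3))
    return im,P
E
python3 - <<'E'
from tilt import *
plane('w8.png')
E
```

```text
[ 0.4887 -0.1308  0.1837] [179.96   0.23 179.93] F [-0.  -0.6 -2.7] w 0.0698
tilt_x deg 0.38 tilt_y 0.03 top z at tcp 0.1558 23454 X -0.052 0.052
```

View pics/w8.png

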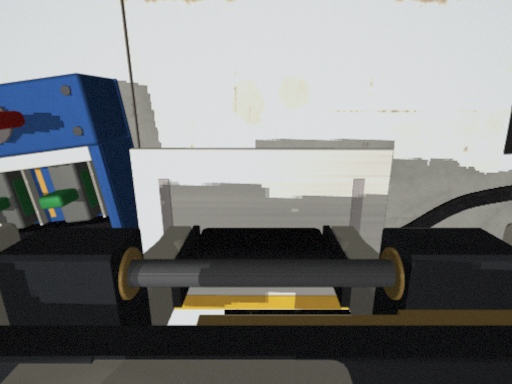

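Emit:
{"op": "apply_moves", "data": {"targets": [{"dp":[0,-0.01,0],"yaw":1},{"dp":[0,-0.03,0],"yaw":2},{"dp":[0,-0.06,0],"yaw":3},{"dp":[0,-0.09,0],"yaw":4},{"dp":[0,-0.12,0],"yaw":5},{"dp":[0.02,-0.15,0],"yaw":6},{"dp":[0.04,-0.17,0],"yaw":7},{"dp":[0.06,-0.185,0],"yaw":7.5},{"dp":[0.09,-0.192,0],"yaw":7.5},{"dp":[0.11,-0.195,0],"yaw":7.5},{"dp":[0.122,-0.197,0],"yaw":7.5},{"dp":[0.128,-0.197,0],"yaw":7.5},{"dp":[0.128,-0.197,-0.015],"yaw":7.5},{"dp":[0.128,-0.197,-0.03],"yaw":7.5},{"dp":[0.128,-0.197,-0.045],"yaw":7.5},{"dp":[0.128,-0.197,-0.055],"yaw":7.5},{"dp":[0.128,-0.197,-0.06],"yaw":7.5},{"dp":[0.128,-0.197,-0.06],"yaw":7.5},{"dp":[0.128,-0.197,-0.06],"yaw":7.5}]}}

```text
time_s: 30.52
tcp_pos: [0.6159, -0.3279, 0.1216]
eef_rot: [-180.0, -0.0, -172.6]
contact_force: [0.8, -0.5, -1.5]
gripper_width: 0.0702
gripper_force: 25.0
```

```bash
python3 - <<'E'
from tilt import *
plane('w9.png')
E
```

```text
[ 0.6159 -0.3279  0.1216] [-1.8000e+02 -3.0000e-02 -1.7256e+02] F [ 0.8 -0.5 -1.5] w 0.0702
tilt_x deg 0.13 tilt_y -0.02 top z at tcp 0.0937 23398 X -0.052 0.052
```

View pics/w9.png

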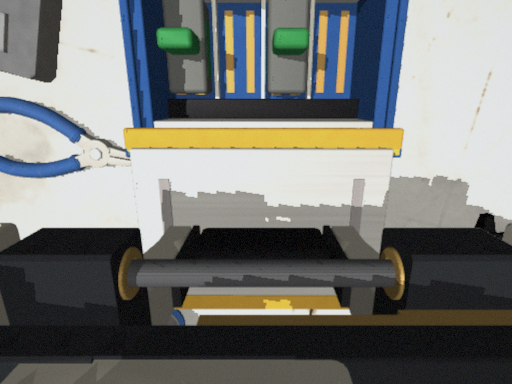

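The cover's near edge (v≈149) lies parallel over the yellow lip and centred on it. Press it down on the lip to tilt the cover in the jaws.

Emit:
{"op": "apply_moves", "data": {"targets": [{"dp":[0,0,-0.004],"yaw":0},{"dp":[0,0,-0.008],"yaw":0},{"dp":[0,0,-0.01],"yaw":0},{"dp":[0,0,-0.012],"yaw":0},{"dp":[0,0,-0.014],"yaw":0},{"dp":[0,0,-0.014],"yaw":0}], "squeeze": 15}}

```text
time_s: 31.07
tcp_pos: [0.6172, -0.328, 0.1081]
eef_rot: [-179.9, 0.1, -172.5]
contact_force: [4.0, 0.2, 2.8]
gripper_width: 0.0702
gripper_force: 15.0
```

```bash
python3 - <<'E'
from tilt import *
plane()
E
```

```text
[ 0.6172 -0.328   0.1081] [-1.7994e+02  1.2000e-01 -1.7254e+02] F [4.  0.2 2.8] w 0.0702
tilt_x deg -7.99 tilt_y 0.01 top z at tcp 0.0805 22533 X -0.054 0.049
```

Emit:
{"op": "apply_moves", "data": {"targets": [{"dp":[0,0,-0.002],"yaw":0},{"dp":[0,0,-0.004],"yaw":0},{"dp":[0,0,-0.006],"yaw":0},{"dp":[0,0,-0.008],"yaw":0},{"dp":[0,0,-0.009],"yaw":0},{"dp":[0,0,-0.009],"yaw":0}]}}

```text
time_s: 31.62
tcp_pos: [0.6167, -0.328, 0.0985]
eef_rot: [-180.0, 0.1, -172.6]
contact_force: [5.2, 1.0, 1.3]
gripper_width: 0.0699
gripper_force: 15.0
```

Emit:
{"op": "apply_moves", "data": {"targets": [{"dp":[0,0,0.01],"yaw":0},{"dp":[0,0,0.03],"yaw":0},{"dp":[0,0,0.05],"yaw":0},{"dp":[0,0,0.065],"yaw":0},{"dp":[0,0,0.065],"yaw":0},{"dp":[0,0,0.065],"yaw":0}], "squeeze": 30}}

```text
time_s: 32.12
tcp_pos: [0.615, -0.3278, 0.1635]
eef_rot: [179.9, -0.1, -172.6]
contact_force: [-0.1, 0.2, -2.7]
gripper_width: 0.0696
gripper_force: 30.0
```

```bash
python3 - <<'E'
from tilt import *
plane()
E
```

```text
[ 0.615  -0.3278  0.1635] [ 1.7995e+02 -6.0000e-02 -1.7261e+02] F [-0.1  0.2 -2.7] w 0.0696
tilt_x deg -19.53 tilt_y 0.11 top z at tcp 0.1357 18205 X -0.055 0.01
```

Emit:
{"op": "apply_moves", "data": {"targets": [{"dp":[-0.01,-0.0013,0],"yaw":0},{"dp":[-0.03,-0.0039,0],"yaw":0},{"dp":[-0.055,-0.007,0],"yaw":0},{"dp":[-0.08,-0.0104,0],"yaw":0},{"dp":[-0.1,-0.013,0],"yaw":0},{"dp":[-0.1085,-0.0141,0],"yaw":0},{"dp":[-0.1085,-0.0141,-0.01],"yaw":0},{"dp":[-0.1085,-0.0141,-0.02],"yaw":0},{"dp":[-0.1085,-0.0141,-0.03],"yaw":0},{"dp":[-0.1085,-0.0141,-0.03],"yaw":0},{"dp":[-0.1085,-0.0141,-0.03],"yaw":0}]}}

```text
time_s: 33.08
tcp_pos: [0.5074, -0.3416, 0.1318]
eef_rot: [179.9, -0.2, -172.5]
contact_force: [-0.1, 0.4, -1.7]
gripper_width: 0.0691
gripper_force: 30.0
```

```bash
python3 - <<'E'
from tilt import *
im,P=plane()
i2,P2=cap('scene'); print('lip etc',[(rect(q),len(q)) for q in comps(i2,P2,15,32,.06,.13,10)])
im3,P3=cap('side')
save(np.hstack([cv2.resize(im,(400,400)),cv2.resize(i2[170:300,240:370],(400,400),interpolation=cv2.INTER_CUBIC)]),'w10.png')
E
```

```text
[ 0.5074 -0.3416  0.1318] [ 1.7993e+02 -1.6000e-01 -1.7254e+02] F [-0.1  0.4 -1.7] w 0.0691
tilt_x deg -20.18 tilt_y 0.12 top z at tcp 0.1038 19592 X -0.055 0.06
lip etc [((array([514.4, 468.3]), array([97.4, 12.9]), 5.5, np.float64(116.7)), 46), ((array([ 562.4, -393.8]), array([25.1, 37.5]), 9.0, np.float64(84.6)), 45)]
```

View pics/w10.png

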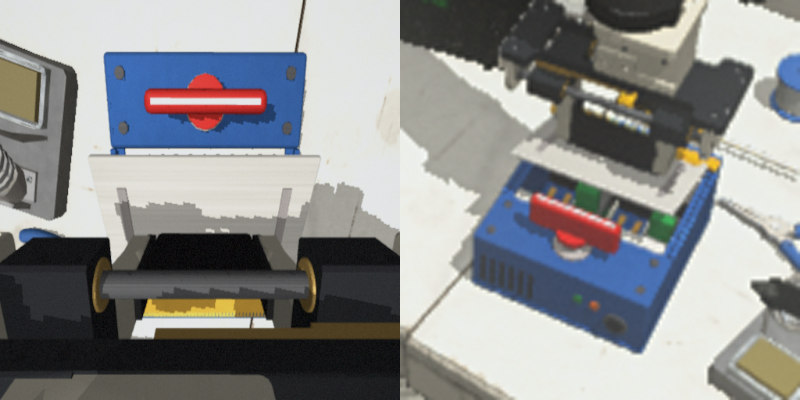

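Emit:
{"op": "apply_moves", "data": {"targets": [{"dp":[0,0,-0.006],"yaw":0},{"dp":[0,0,-0.012],"yaw":0},{"dp":[0,0,-0.017],"yaw":0},{"dp":[0,0,-0.02],"yaw":0},{"dp":[0,0,-0.022],"yaw":0},{"dp":[0,0,-0.022],"yaw":0},{"dp":[0,0,-0.022],"yaw":0}]}}

```text
time_s: 33.82
tcp_pos: [0.5076, -0.342, 0.1117]
eef_rot: [-180.0, 0.0, -172.6]
contact_force: [0.5, 0.9, -2.8]
gripper_width: 0.0693
gripper_force: 30.0
```

Emit:
{"op": "apply_moves", "data": {"targets": [{"dp":[0.002,0.0003,0],"yaw":0},{"dp":[0.004,0.0005,0],"yaw":0},{"dp":[0.006,0.0008,0],"yaw":0},{"dp":[0.008,0.001,0],"yaw":0},{"dp":[0.01,0.0013,0],"yaw":0},{"dp":[0.012,0.0016,0],"yaw":0},{"dp":[0.0126,0.0016,0],"yaw":0},{"dp":[0.0126,0.0016,0],"yaw":0}]}}

```text
time_s: 34.48
tcp_pos: [0.5209, -0.3404, 0.1117]
eef_rot: [-180.0, 0.1, -172.6]
contact_force: [0.7, -0.9, -1.4]
gripper_width: 0.0697
gripper_force: 30.0
```

```bash
python3 - <<'E'
from tilt import *
plane()
E
```

```text
[ 0.5209 -0.3404  0.1117] [-1.7998e+02  6.0000e-02 -1.7256e+02] F [ 0.7 -0.9 -1.4] w 0.0697
tilt_x deg -9.61 tilt_y -0.03 top z at tcp 0.09 13634 X -0.055 0.05
```

```bash
cat > t2.py <<'E'
from fit import *
from scipy.stats import theilslopes
def t2():
    s=get_state(); t=s['tcp_pos']; print(t.round(4),'F',s['contact_force'].round(1),'Tz',s['time_s'])
    im,P=cap('wrist'); d=P-t; a=np.radians(s['eef_rot'][2]+180)
    X=d[...,0]*np.cos(a)+d[...,1]*np.sin(a); Y=-d[...,0]*np.sin(a)+d[...,1]*np.cos(a); Z=d[...,2]
    for y0 in(-.065,-.02,.04):
        ok=(Y>y0)&(Y<y0+.025)&(X>-.07)&(X<-.0)
        print(y0,[(x,round(float(np.nanmedian(Z[ok&(abs(X-x/1000)<.002)]))*1000+t[2]*1000,1)) for x in range(-68,-8,5) if (ok&(abs(X-x/1000)<.002)).sum()>5])
t2()
E
python3 t2.py
```

```text
[ 0.5208 -0.3405  0.1117] F [-0.2 -0.5 -1. ] Tz 34.5333
-0.065 [(-68, np.float64(68.2)), (-63, np.float64(64.3)), (-58, np.float64(64.1)), (-53, np.float64(101.6)), (-48, np.float64(100.9)), (-43, np.float64(99.1)), (-38, np.float64(173.3)), (-33, np.float64(179.3)), (-28, np.float64(179.5)), (-23, np.float64(189.7)), (-18, np.float64(179.1)), (-13, np.float64(103.9))]
-0.02 [(-68, np.float64(68.1)), (-63, np.float64(64.3)), (-58, np.float64(64.2)), (-53, np.float64(101.6)), (-48, np.float64(101.0)), (-43, np.float64(98.9)), (-38, np.float64(97.4)), (-33, np.float64(169.5)), (-28, np.float64(192.7)), (-23, np.float64(185.1)), (-18, np.float64(90.2)), (-13, np.float64(88.4))]
0.04 [(-68, np.float64(68.2)), (-63, np.float64(64.3)), (-58, np.float64(64.1)), (-53, np.float64(101.4)), (-48, np.float64(101.1)), (-43, np.float64(99.1)), (-38, np.float64(173.1)), (-33, np.float64(179.2)), (-28, np.float64(179.4)), (-23, np.float64(182.9)), (-18, np.float64(91.3)), (-13, np.float64(97.3))]
```

Emit:
{"op": "apply_moves", "data": {"targets": [{"dp":[-0.001,-0.0001,-0.0015],"yaw":0},{"dp":[-0.002,-0.0003,-0.003],"yaw":0},{"dp":[-0.003,-0.0004,-0.0045],"yaw":0},{"dp":[-0.004,-0.0005,-0.006],"yaw":0},{"dp":[-0.005,-0.0006,-0.0075],"yaw":0},{"dp":[-0.0058,-0.0007,-0.009],"yaw":0},{"dp":[-0.0058,-0.0007,-0.009],"yaw":0}], "squeeze": 15}}

```text
time_s: 35.17
tcp_pos: [0.514, -0.3412, 0.1023]
eef_rot: [-180.0, -0.0, -172.6]
contact_force: [-1.0, -1.4, 0.8]
gripper_width: 0.0699
gripper_force: 15.0
```

```bash
python3 t2.py
```

```text
[ 0.514  -0.3412  0.1023] F [-1.  -1.4  0.8] Tz 35.1667
-0.065 [(-68, np.float64(68.2)), (-63, np.float64(68.1)), (-58, np.float64(66.4)), (-53, np.float64(64.9)), (-48, np.float64(82.5)), (-43, np.float64(81.7)), (-38, np.float64(163.8)), (-33, np.float64(169.8)), (-28, np.float64(170.0)), (-23, np.float64(182.3)), (-18, np.float64(169.7)), (-13, np.float64(91.8))]
-0.02 [(-68, np.float64(68.3)), (-63, np.float64(68.2)), (-58, np.float64(66.3)), (-53, np.float64(65.0)), (-48, np.float64(82.4)), (-43, np.float64(81.7)), (-38, np.float64(81.0)), (-33, np.float64(160.1)), (-28, np.float64(165.1)), (-23, np.float64(179.4)), (-18, np.float64(78.0)), (-13, np.float64(77.3))]
0.04 [(-68, np.float64(68.2)), (-63, np.float64(68.1)), (-58, np.float64(66.4)), (-53, np.float64(64.9)), (-48, np.float64(82.5)), (-43, np.float64(81.7)), (-38, np.float64(163.6)), (-33, np.float64(169.9)), (-28, np.float64(170.0)), (-23, np.float64(173.8)), (-18, np.float64(78.9)), (-13, np.float64(88.3))]
```

Emit:
{"op": "apply_moves", "data": {"targets": [{"dp":[-0.0005,-0.0001,-0.0015],"yaw":0},{"dp":[-0.001,-0.0001,-0.003],"yaw":0},{"dp":[-0.0015,-0.0002,-0.0045],"yaw":0},{"dp":[-0.002,-0.0003,-0.006],"yaw":0},{"dp":[-0.0025,-0.0003,-0.0075],"yaw":0},{"dp":[-0.0025,-0.0003,-0.0085],"yaw":0},{"dp":[-0.0025,-0.0003,-0.0085],"yaw":0},{"dp":[-0.0025,-0.0003,-0.0085],"yaw":0}]}}

```text
time_s: 35.88
tcp_pos: [0.5115, -0.3413, 0.0946]
eef_rot: [180.0, -0.0, -172.6]
contact_force: [-5.1, 1.1, 9.1]
gripper_width: 0.0696
gripper_force: 15.0
```

```bash
python3 t2.py
```

```text
[ 0.5115 -0.3413  0.0946] F [-5.1  1.1  9.1] Tz 35.8833
-0.065 [(-68, np.float64(68.2)), (-63, np.float64(68.1)), (-58, np.float64(67.9)), (-53, np.float64(64.3)), (-48, np.float64(68.2)), (-43, np.float64(68.1)), (-38, np.float64(156.2)), (-33, np.float64(162.3)), (-28, np.float64(162.4)), (-23, np.float64(175.0)), (-18, np.float64(162.0)), (-13, np.float64(81.9))]
-0.02 [(-68, np.float64(68.8)), (-63, np.float64(68.2)), (-58, np.float64(68.0)), (-53, np.float64(64.3)), (-48, np.float64(68.1)), (-43, np.float64(68.2)), (-38, np.float64(68.2)), (-33, np.float64(152.4)), (-28, np.float64(157.1)), (-23, np.float64(171.6)), (-18, np.float64(68.1)), (-13, np.float64(68.1))]
0.04 [(-68, np.float64(68.2)), (-63, np.float64(68.2)), (-58, np.float64(68.1)), (-53, np.float64(64.2)), (-48, np.float64(68.2)), (-43, np.float64(68.1)), (-38, np.float64(156.0)), (-33, np.float64(162.3)), (-28, np.float64(162.4)), (-23, np.float64(166.3)), (-18, np.float64(69.1)), (-13, np.float64(70.0))]
```

Emit:
{"op": "apply_moves", "data": {"targets": [{"dp":[0,0,0],"yaw":0},{"dp":[0,0,0],"yaw":0},{"dp":[0,0,0],"yaw":0},{"dp":[0,0,0],"yaw":0},{"dp":[0,0,0],"yaw":0}], "grip": -0.9}}

```text
time_s: 36.35
tcp_pos: [0.512, -0.3413, 0.0938]
eef_rot: [180.0, -0.0, -172.6]
contact_force: [-0.9, 0.2, -0.3]
gripper_width: 0.0832
gripper_force: 0.0
```

Emit:
{"op": "apply_moves", "data": {"targets": [{"dp":[0,0,0.02],"yaw":0},{"dp":[0,0,0.05],"yaw":0},{"dp":[0,0,0.08],"yaw":0},{"dp":[0,0,0.11],"yaw":0},{"dp":[0,0,0.14],"yaw":0},{"dp":[0.02,0.0,0.15],"yaw":0},{"dp":[0.05,0.01,0.15],"yaw":0},{"dp":[0.05,0.01,0.15],"yaw":0},{"dp":[0.05,0.01,0.15],"yaw":0}]}}

```text
time_s: 37.1
tcp_pos: [0.5628, -0.3307, 0.2434]
eef_rot: [180.0, -0.0, -172.5]
contact_force: [-0.4, -0.4, -0.9]
gripper_width: 0.0833
gripper_force: 0.0
```

```bash
python3 - <<'E'
from fit import *
s=get_state();print(s['tcp_pos'],s['eef_rot'])
im,P=cap('wrist');save(im,'w11.png')
print('wing',[rect(q) for q in comps(im,P,172,8,.106,.12)])
U=np.array([.5117,-.3411]);a=np.radians(7.3);d=P[...,:2]-U
X=d[...,0]*np.cos(a)+d[...,1]*np.sin(a); Y=-d[...,0]*np.sin(a)+d[...,1]*np.cos(a)
for x in range(-60,40,8): 
  print(x,[round(float(np.nanmedian(P[...,2][(abs(X-x/1000)<.003)&(abs(Y-y/1000)<.004)]))*1000,1) for y in(-73,-60,-45,45,60,73)])
E
```

```text
[ 0.56275774 -0.33071557  0.24336677] [ 1.79971225e+02 -2.33057476e-02 -1.72503644e+02]
wing [(array([ 429.4, -351.5]), array([12.5, 78.6]), 6.9, np.float64(111.3))]
-60 [68.3, 68.3, 68.2, 68.2, 68.2, 68.2]
-52 [64.7, 64.6, 64.7, 65.1, 64.7, 64.8]
-44 [67.6, 68.1, 68.1, 68.5, 68.2, 67.2]
-36 [67.9, 68.2, 68.1, 68.2, 68.3, 65.2]
-28 [68.0, 68.6, 68.4, 68.3, 68.4, 66.4]
-20 [67.6, 68.6, 68.2, 68.3, 68.4, 66.6]
-12 [67.7, 68.4, 68.2, 68.3, 68.5, 66.8]
-4 [67.6, 68.5, 68.2, 68.4, 68.6, 67.1]
4 [67.8, 68.7, 68.3, 68.2, 68.3, 67.3]
12 [295.2, 304.1, 303.7, 301.1, 305.0, 297.9]
20 [67.4, 311.1, 308.6, 304.0, 311.1, 65.8]
28 [67.8, 311.1, 325.3, 324.8, 314.1, 310.5]
36 [67.9, 310.7, 302.7, 298.1, 67.9, 65.7]
```

View pics/w11.png

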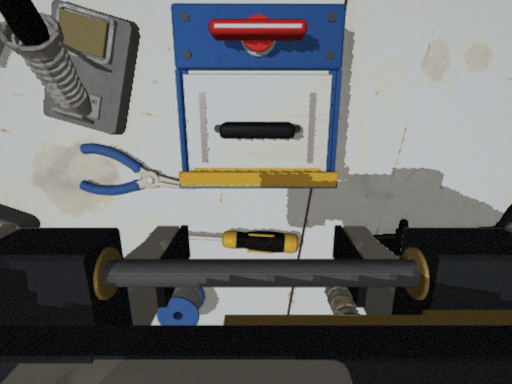

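The picture shows the cover flat in its recess, with its yellow edge hidden under the lip, and the wing at (258,28).

Emit:
{"op": "apply_moves", "data": {"targets": [{"dp":[-0.03,-0.005,0],"yaw":7},{"dp":[-0.06,-0.01,0],"yaw":14},{"dp":[-0.09,-0.014,0],"yaw":21},{"dp":[-0.12,-0.018,0],"yaw":28},{"dp":[-0.133,-0.0206,0],"yaw":35},{"dp":[-0.133,-0.0206,0],"yaw":42},{"dp":[-0.133,-0.0206,0],"yaw":49},{"dp":[-0.133,-0.0206,0],"yaw":56},{"dp":[-0.133,-0.0206,0],"yaw":63},{"dp":[-0.133,-0.0206,0],"yaw":70},{"dp":[-0.133,-0.0206,-0.02],"yaw":77},{"dp":[-0.133,-0.0206,-0.04],"yaw":84},{"dp":[-0.133,-0.0206,-0.06],"yaw":90},{"dp":[-0.133,-0.0206,-0.08],"yaw":90},{"dp":[-0.133,-0.0206,-0.1],"yaw":90},{"dp":[-0.133,-0.0206,-0.12],"yaw":90},{"dp":[-0.133,-0.0206,-0.132],"yaw":90},{"dp":[-0.133,-0.0206,-0.139],"yaw":90},{"dp":[-0.133,-0.0206,-0.139],"yaw":90},{"dp":[-0.133,-0.0206,-0.139],"yaw":90}], "grip": 0.2}}

```text
time_s: 38.82
tcp_pos: [0.4286, -0.3522, 0.1052]
eef_rot: [180.0, -0.0, -82.6]
contact_force: [0.7, 0.2, -0.2]
gripper_width: 0.0349
gripper_force: 0.0
```

Emit:
{"op": "apply_moves", "data": {"targets": [{"dp":[0,0,0],"yaw":0},{"dp":[0,0,0],"yaw":0},{"dp":[0,0,0],"yaw":0},{"dp":[0,0,0],"yaw":0},{"dp":[0,0,0],"yaw":0},{"dp":[0,0,0],"yaw":0},{"dp":[0,0,0],"yaw":0}], "grip": 1, "squeeze": 45}}

```text
time_s: 39.4
tcp_pos: [0.429, -0.3521, 0.1055]
eef_rot: [-180.0, -0.0, -82.6]
contact_force: [-0.4, 1.1, 2.3]
gripper_width: 0.0116
gripper_force: 45.0
```

Emit:
{"op": "apply_moves", "data": {"targets": [{"dp":[0,0,-0.002],"yaw":0},{"dp":[0,0,-0.004],"yaw":0},{"dp":[0,0,-0.006],"yaw":0},{"dp":[0,0,-0.008],"yaw":0},{"dp":[0,0,-0.009],"yaw":0},{"dp":[0,0,-0.009],"yaw":0},{"dp":[0,0,-0.009],"yaw":0},{"dp":[0,0,-0.009],"yaw":0}]}}

```text
time_s: 40.07
tcp_pos: [0.4291, -0.3521, 0.0971]
eef_rot: [-180.0, -0.0, -82.5]
contact_force: [-2.1, 3.4, 11.3]
gripper_width: 0.0115
gripper_force: 45.0
```

Emit:
{"op": "apply_moves", "data": {"targets": [{"dp":[0,0,0],"yaw":-4},{"dp":[0,0,0],"yaw":-10},{"dp":[0,0,0],"yaw":-16},{"dp":[0,0,0],"yaw":-22},{"dp":[0,0,0],"yaw":-28},{"dp":[0,0,0],"yaw":-34},{"dp":[0,0,0],"yaw":-40},{"dp":[0,0,0],"yaw":-46},{"dp":[0,0,0],"yaw":-52},{"dp":[0,0,0],"yaw":-58},{"dp":[0,0,0],"yaw":-64},{"dp":[0,0,0],"yaw":-70},{"dp":[0,0,0],"yaw":-76},{"dp":[0,0,0],"yaw":-82},{"dp":[0,0,0],"yaw":-87},{"dp":[0,0,0],"yaw":-90.5},{"dp":[0,0,0],"yaw":-90.5},{"dp":[0,0,0],"yaw":-90.5},{"dp":[0,0,0],"yaw":-90.5}]}}

```text
time_s: 41.65
tcp_pos: [0.4279, -0.3513, 0.097]
eef_rot: [179.9, -0.1, -173.1]
contact_force: [-6.2, 8.0, 17.4]
gripper_width: 0.0116
gripper_force: 45.0
```

```bash
python3 - <<'E'
from fit import *
s=get_state();print(s['tcp_pos'],s['eef_rot'],s['contact_force'],s['moment'])
im,P=cap('wrist')
print('wing',[(rect(q),len(q)) for q in comps(im,P,172,8,.07,.13,30)])
im,P=cap('scene')
print('wing',[(rect(q),len(q)) for q in comps(im,P,172,8,.07,.13,10)])
E
```

```text
[ 0.42792818 -0.35126957  0.09699067] [ 1.79942855e+02 -7.16122016e-02 -1.73061938e+02] [-6.15479096  8.03605328 17.37365012] [ 2.89933394  2.03451966 -0.02851767]
wing [((array([ 407.6, -355.7]), array([36.5, 19.3]), 16.6, np.float64(102.5)), 1530), ((array([ 448.3, -352.6]), array([18.2,  3.6]), 6.5, np.float64(103.1)), 224), ((array([ 446.5, -345.6]), array([22.5,  3.7]), 7.3, np.float64(102.8)), 225)]
wing [((array([536.2, 543.7]), array([19. , 41.4]), 0.3, np.float64(111.5)), 26), ((array([ 751.6, -539.7]), array([10.8, 27.2]), 18.1, np.float64(124.6)), 33), ((array([ 403.4, -353.4]), array([32.8, 12.7]), 0.7, np.float64(98.7)), 73)]
```

Emit:
{"op": "apply_moves", "data": {"targets": [{"dp":[0,0,0.001],"yaw":0},{"dp":[0,0,0.0025],"yaw":0},{"dp":[0,0,0.004],"yaw":0},{"dp":[0,0,0.005],"yaw":0},{"dp":[0,0,0.005],"yaw":0},{"dp":[0,0,0.005],"yaw":0}], "squeeze": 20}}

```text
time_s: 42.25
tcp_pos: [0.4279, -0.3513, 0.1011]
eef_rot: [179.9, -0.1, -173.1]
contact_force: [-3.3, 4.7, 7.0]
gripper_width: 0.012
gripper_force: 20.0
```

Emit:
{"op": "apply_moves", "data": {"targets": [{"dp":[0,0,0],"yaw":0},{"dp":[0,0,0],"yaw":0},{"dp":[0,0,0],"yaw":0},{"dp":[0,0,0],"yaw":0},{"dp":[0,0,0],"yaw":0}], "grip": 0.2}}

```text
time_s: 42.67
tcp_pos: [0.4289, -0.352, 0.1009]
eef_rot: [180.0, -0.0, -173.1]
contact_force: [-0.1, 0.1, -0.5]
gripper_width: 0.0339
gripper_force: 0.0
```

Emit:
{"op": "apply_moves", "data": {"targets": [{"dp":[0,0,0.02],"yaw":0},{"dp":[0,0,0.05],"yaw":0},{"dp":[0,0,0.09],"yaw":0},{"dp":[0.02,0,0.13],"yaw":0},{"dp":[0.05,0,0.16],"yaw":0},{"dp":[0.09,0.01,0.18],"yaw":0},{"dp":[0.13,0.02,0.18],"yaw":0},{"dp":[0.16,0.02,0.18],"yaw":0},{"dp":[0.16,0.02,0.18],"yaw":0},{"dp":[0.16,0.02,0.18],"yaw":0}]}}

```text
time_s: 43.5
tcp_pos: [0.5903, -0.3313, 0.2792]
eef_rot: [179.9, -0.1, -173.0]
contact_force: [-0.3, 0.5, -0.2]
gripper_width: 0.0351
gripper_force: 0.0
```

```bash
python3 - <<'E'
from fit import *
s=get_state();print(s['tcp_pos'],s['eef_rot'])
im,P=cap('wrist')
print('wing',[(rect(q),len(q)) for q in comps(im,P,172,8,.09,.13,30)])
U=np.array([.5117,-.3411]);a=np.radians(7.3);d=P[...,:2]-U
X=d[...,0]*np.cos(a)+d[...,1]*np.sin(a); Y=-d[...,0]*np.sin(a)+d[...,1]*np.cos(a)
for x in (-52,-44,-20,4,36): 
  print(x,[round(float(np.nanmedian(P[...,2][(abs(X-x/1000)<.003)&(abs(Y-y/1000)<.004)]))*1000,1) for y in(-70,-60,-45,45,60,70)])
im,P=cap('scene')
print('mat reds',[(rect(q),len(q)) for q in comps(im,P,172,8,.03,.07,6) if q[0,1]>0])
E
```

```text
[ 0.59030385 -0.3312654   0.27923718] [ 1.79941300e+02 -1.13195200e-01 -1.72992289e+02]
wing [((array([ 447.2, -349.5]), array([44.1, 12. ]), 7.5, np.float64(107.6)), 463), ((array([ 748.8, -538.5]), array([18.7,  4.5]), 84.5, np.float64(124.8)), 101)]
-52 [64.7, 65.2, 65.1, 64.6, 64.4, 64.2]
-44 [67.9, 68.2, 68.1, 68.3, 68.3, 67.8]
-20 [68.3, 68.6, 68.1, 68.2, 68.3, 67.9]
4 [68.3, 68.4, 68.8, 68.3, 68.3, 67.9]
36 [68.3, 68.5, 67.9, 68.4, 68.2, 67.8]
mat reds [((array([416.2, 210.3]), array([11.9, 20.7]), 1.5, np.float64(50.9)), 39), ((array([417.9, 159.6]), array([21. , 11.9]), 82.6, np.float64(49.2)), 44)]
```

```bash
python3 -c "
from plant import r
print(r.close_job())"
```

```text
the job is handed in; nothing more can be done
None
```

The job is done and handed in: both red packs stand on the mat, both green packs are in the bay, the cover lies flat under the lip, and the wing stud is locked, resting 3.6 mm down and pointing over the cover.

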